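# Hang the balance check plate level

## Robot

A 6-joint arm with a two-finger parallel gripper is mounted at the origin on the work surface. World frame = base frame: x ahead of the robot, y to its left, z up, the work surface at z = 0. Lengths are in m, angles in degrees, forces in N, time in s.
With the tool pointing down it reaches from about 0.375 to 0.9 m from the base axis. Payload 3.1 kg.
Tool frame: the origin (TCP) lies where the fingers leave the gripper's body, on its centre line; the fingertips stand bot.tips_ahead ahead of it and the grasp point (between the pads) lies 51 mm ahead of it (bot.tips_ahead is the distance from the TCP to the fingertips, in m); z points along the fingers, x is the direction in which the jaws open and shut, and the axes are right-handed (so a half turn about z gives the same grasp; the last joint's range is limited). The gripper opens to 87 mm and grips with 3 to 60 N. Pads are 19 mm wide; open, the fingers measure 117 mm over their backs; the gripper's body (75 mm by 190 mm) begins 51 mm behind the grasp point.
Start: joints at [-85.972, 30.224, 82.088, -0, 67.689, -10.227], TCP at [0.154, -0.606, 0.292] pointing down, gripper open.
Joint ranges: [-176.69, 176.69], [-43.24, 126.21], [12.49, 139.97], [-82, 262], [0, 151.66], [-163.58, 163.58]. Speed limits (degrees/s): [159.86, 159.86, 180, 180, 180, 180].

## Interface

Orientations are given as a 3x3 rotation matrix whose columns are the frame's x, y, z axes.
In Python, from rig import bot, vision, nets gives the robot as it stands.
- The arm moves only by the tool play_rows, never from a script. Its argument "series" is a list of rows, each an object of numbers: "tx", "ty", "tz": the shift along the world's x, y, z as a fraction of full scale; "turn": the turn about the world's z as a fraction of full scale. A call has 1 to 10 rows; each row shifts and turns the commanded pose from where the row before left it; what a row does not reach is not made up. Full scale, the value 1, is 0.8 m for a shift and 60 degrees for a turn. A row lasts 1/10 s, in which the tool goes at most 50 mm and 8.59 degrees, less where a joint would pass 70% of its speed; a pose out of reach is approached as far as the arm can. A call with a number of a shift or a turn outside -1 to 1 is refused whole. A call with a gripper value outside its range is refused whole. "gripper" is the opening, from 0 (shut) to 1 (fully open), set as the call begins (left out, the last holds). The fingers move at their own pace and stop on an object; the grip force is fixed at half the most. Time passes only in rows, so rows that do not move let the fingers close. It gives the time, the measured TCP pose, the force and the opening at its end, in the units of the state.
- bot.read_state(): the state, without advancing time (a new reading comes with each control period).
- vision.capture(name): name is "scene" or "side" or "wrist"; returns a dict with "pixels" (480x640x3 uint8, blue, green, red), "fx", "fy", "cx", "cy" (pixels), "D" ([k1, k2, p1, p2, k3] as OpenCV has them; the pictures are not rectified), "extrinsics" (4x4, takes a point from camera to world coordinates). Camera axes: x right, y down, z forward; pixel columns grow to the right and rows downward; lengths in m; the calibration is good to about 2 mm. A picture is of the moment at which its call begins. There is no depth.
- bot.hand_in(): hands the job in, once; it reports no verdict.
Trained networks look in a picture, given as the dict that the camera call returned (one of the last four; its "shot" number tells which), for a name from the list of things; names that differ only in an ending like _2 or _b are one class to them, and where a whole thing is asked for, a point or a joint stands for the part that bears it (a point fixed in the world has none). Each returns a list of dicts, best first, with "confidence" (0 to 1); they miss things now and then, are a little off and sometimes report something else, mostly with a low value. They report only what shows in the picture. A call takes as long as a camera call. They do not tell look-alikes from the thing itself.
- nets.look_for(picture, query): "at" ([column, row] as shares, 0 to 1, of the picture: columns of its width, rows of its height, amid what is visible of it).
- nets.masks_of(picture, query): "region" (480x640 bool, what is visible of it) and "at" ([column, row] as shares, 0 to 1, of the picture: columns of its width, rows of its height, amid what is visible of it).
The state is a dict: "time_s": time; "joint_positions": joint angles; "qvel": joint speeds; "tau": joint torques, N m; "position": TCP position; "tcp_rot": TCP orientation; "force": force on the tool from outside, world axes, zero at the start; "moment": the same for the moment, N m; "opening": opening from 0.0 (shut) to 1.0 (fully open).
Only numpy, scipy, OpenCV 4.12 (cv2) and the standard library are available. Lean on these libraries where they do the work, as an engineer would, in place of code of your own. Each camera call takes 0.05 s, during which the arm holds its last target.

## Task

Draw the L-shaped check plate up out of the slot in the storage block, turn it end for end so that its brass leg comes over the blue half of the stand's base, and hang it on the stand's pin by the one hole that lets its long bar hang level. Leave it hanging free and still, and do not disturb the dishes, mortar, beaker or spatula.

Things in the scene. Friction and masses are not known exactly. Their poses are not given: they have to be found in the camera images.
- plate_bar (a point): Middle of the long bar of the loose upright L-plate: aluminium, 170 x 48 mm high, 10 mm thick, 0.20 kg. Axes: y along the bar to the end with the leg, x through the thickness, z up. Five 16 mm holes in a row, 26 mm apart, centres 30 mm below the top edge (6 mm below this point). At the start the leg is at the robot's right, in the slot. Grasp across the thickness at the top edge.
- plate_leg (a point): Middle of the plate's solid brass leg: 40 mm wide, 10 mm thick, 90 mm high, 0.31 kg, going straight down from the bar's lower edge, flush with the bar's +y end. It lies 65 mm along +y and 69 mm below the bar's middle; the foot is 45 mm lower still. Axes as the bar's.
- hole_a (a point): Centre of the hole farthest from the leg, 40 mm from the bar's middle along -y. Same axes as the bar.
- hole_b (a point): Centre of the second hole, 14 mm from the bar's middle along -y.
- hole_c (a point): Centre of the third hole, 12 mm from the bar's middle along +y.
- hole_d (a point): Centre of the fourth hole, 38 mm from the bar's middle along +y.
- hole_e (a point): Centre of the fifth hole, 64 mm from the bar's middle along +y, above the leg.
- plate: The whole L-plate, 138 mm high, about 0.51 kg (0.8 to 1.2 times that, bar and leg alike). Origin in the middle of the leg's foot, 114 mm below and 65 mm along +y from the bar's middle. Axes as the bar's. In the slot it has about 1 mm of play and leans up to 3 degrees.
- block_top (a point): Centre of the top of the fixed blue storage block, 70 (x) by 90 (y) by 60 mm high. In it an upright slot, 13 by 42 mm and 50 mm deep, holds the plate's leg; the leg must rise 50 mm to be clear. z up; the slot's length lies along y.
- stand: Fixed hanging stand: base 130 (x) by 150 (y) by 15 mm, its +y half (robot's left) blue, the other grey; origin at the centre of its underside. A round steel column 22 mm thick, 30 mm behind the centre (+x), 158 mm high, carries the pin, which points to -x, towards the robot. z up.
- pin_mid (a point): Point on the pin's axis half-way along its free length, 150 mm above the bench, 17.5 mm in front (-x) of the stand's centre. Round pin 8 mm thick along x, rising 3.6 degrees to its free tip, which is 36.5 mm farther in -x; the column's face is 36.5 mm in +x. No part of the stand is over 8 mm higher than this point. Axes as the stand's.
- scorifiers: Bystander: stack of white porcelain scorifier dishes, 64 mm across, 46 mm high; origin under its centre.
- mortar: Bystander: pink agate mortar, 92 mm across, 45 mm high; origin under its centre.
- beaker: Bystander: clear glass beaker with a spout, 70 mm across, 95 mm high; origin under its centre.
- spatula: Bystander: stainless steel spatula, 200 mm long, 14 mm wide, lying flat on the bench; origin under its middle.
Things that resemble listed ones, but are neither listed nor needed, are in the scene too. What is meant by the stand is not turquoise, and is the smaller of those in its own colour.

How it is judged (in metres and radians):
On the way:
1. the plate's leg has been drawn up clear of the block's slot (z of plate_leg in the frame of block_top above 0.05 m), for 0.1 s.
At the end, for the whole second after the job is handed in: The plate hangs still on the pin, the pin through one of its holes (bar middle 8 mm below to 13 mm above the pin), bar level within 0.12 rad, brass leg at least 10 mm to the blue side, let go, under 0.03 m/s and 0.4 rad/s (((distance between hole_a and pin_mid below 0.034 m and y of hole_a in the frame of pin_mid between -0.009 and 0.009 m) or (distance between hole_b and pin_mid below 0.034 m and y of hole_b in the frame of pin_mid between -0.009 and 0.009 m) or (distance between hole_c and pin_mid below 0.034 m and y of hole_c in the frame of pin_mid between -0.009 and 0.009 m) or (distance between hole_d and pin_mid below 0.034 m and y of hole_d in the frame of pin_mid between -0.009 and 0.009 m) or (distance between hole_e and pin_mid below 0.034 m and y of hole_e in the frame of pin_mid between -0.009 and 0.009 m)) and z of plate_bar in the frame of pin_mid between -0.008 and 0.013 m and angle between plate_bar's own y axis and vertical between 1.451 and 1.691 rad and y of plate_leg in the frame of stand above 0.01 m and contact force between plate and stand above 1 N and contact force between plate and the fingers below 0.1 N and linear speed of plate below 0.03 m/s and angular speed of plate below 0.4 rad/s); the robot touches nothing.
It fails at once if the scorifier stack is shifted by more than 30 mm (distance of scorifiers from where it was at the start of the episode above 0.03 m).
It fails at once if the mortar is shifted by more than 30 mm (distance of mortar from where it was at the start of the episode above 0.03 m).
It fails at once if the beaker is shifted by more than 30 mm (distance of beaker from where it was at the start of the episode above 0.03 m).
It fails at once if the spatula is shifted by more than 30 mm (distance of spatula from where it was at the start of the episode above 0.03 m).
It also fails if it takes over 54 s, if anything falls off the work surface, if the arm or the gripper's body presses on something with over 40 N, if the wrist force passes 120 N, or if a joint passes its speed limit or range.

## Working session

There is one attempt and no reset: what is moved stays moved. The work goes in short steps, Python scripts to look and compute and a tool call to move; the robot and the scene stay as the last step left them, time stands still between calls to the robot, and variables do not carry over. Pictures are saved under pics/ and viewed, and the job is handed in when it is done.

Besides the shell and the picture viewer there is one more tool, called after "Emit:" by a JSON object that holds its "name" and its "arguments". play_rows: Moves the arm, as the interface text tells. Shift numbers are shares of 0.8 m and turn numbers shares of 60 degrees, none past 1 either way. Its arguments: {"type":"object","properties":{"series":{"type":"array"},"gripper":{"type":"number"}},"required":["series"]}

```bash
ls; mkdir -p pics; python3 - <<'E'
from rig import bot,vision,nets
import cv2,numpy as np
print(bot.tips_ahead); s=bot.read_state(); print(s['time_s'],s['position'],s['tcp_rot'],s['opening'])
for n in ['scene','side','wrist']:
    p=vision.capture(n); cv2.imwrite(f'pics/{n}0.png',p['pixels'])
    print(n,p['fx'],p['cx'],p['cy'],p['D'],np.round(p['extrinsics'],3).tolist())
E
```

```text
pics
0.0697
0.0 [ 0.15390238 -0.60515861  0.29127923] [[ 2.46283723e-01 -9.69197766e-01 -1.33063984e-04]
 [-9.69195499e-01 -2.46283440e-01  2.13331425e-03]
 [-2.10037486e-03 -3.96435562e-04 -9.99997716e-01]] 0.9953786080836692
scene 567.2212012969588 312.77551390541487 241.4408677898998 [-0.1135232  0.         0.         0.         0.       ] [[-0.716, 0.391, -0.579, 1.244], [0.699, 0.402, -0.592, 0.747], [0.001, -0.828, -0.561, 0.775], [0.0, 0.0, 0.0, 1.0]]
side 479.8925430772612 320.99632676325325 235.49820600123246 [-0.00782788  0.          0.          0.          0.        ] [[-0.99, -0.09, 0.11, 0.462], [-0.142, 0.546, -0.826, 1.058], [0.014, -0.833, -0.553, 0.796], [0.0, 0.0, 0.0, 1.0]]
wrist 358.91088954827427 322.35206514706107 240.0667850679688 [-0.04951504  0.          0.          0.          0.        ] [[0.246, -0.933, -0.261, 0.226], [-0.969, -0.237, -0.065, -0.586], [-0.002, 0.269, -0.963, 0.384], [0.0, 0.0, 0.0, 1.0]]
```

View pics/scene0.png

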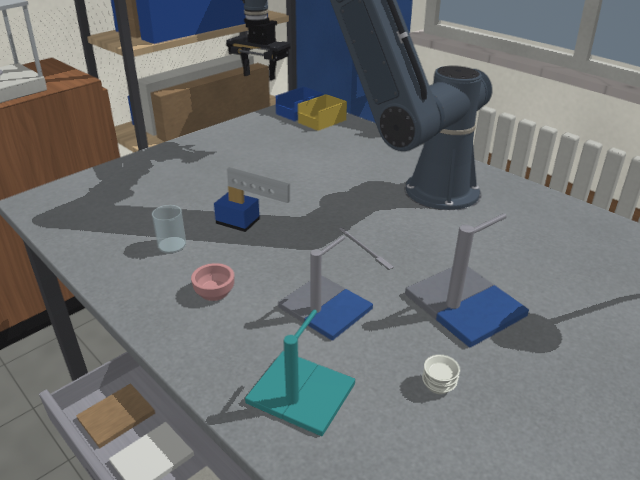

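View pics/side0.png

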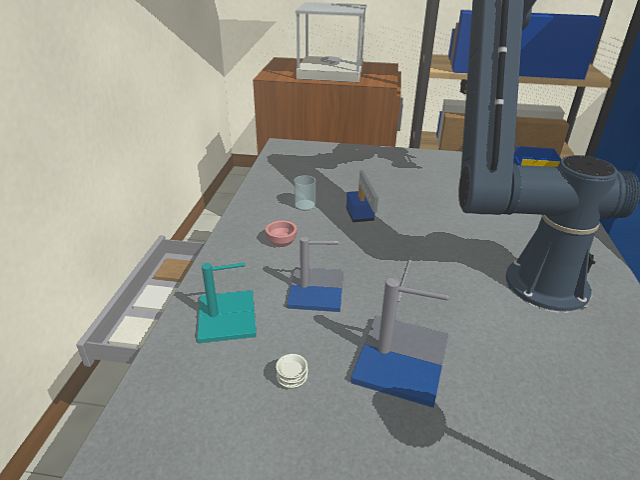

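View pics/wrist0.png

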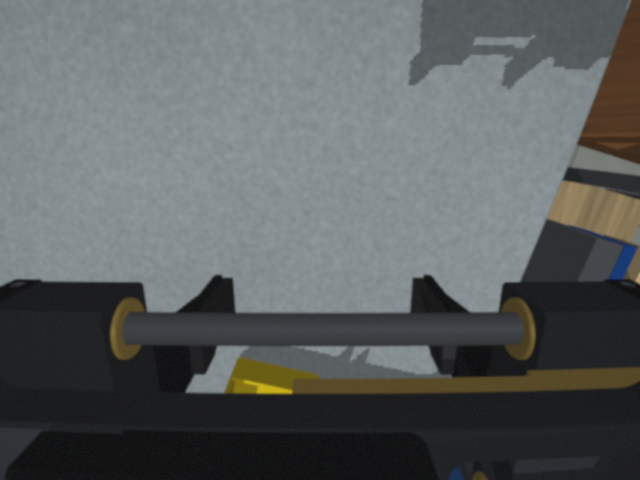

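Three stands: turquoise (scene 300,390), large blue/grey (465,300) and small blue/grey (328,300). The one meant should be the small blue/grey one. Next: enlarge it and measure.

```bash
cat > h.py <<'E'
from rig import bot,vision,nets
import cv2,numpy as np
def K(p): return np.array([[p['fx'],0,p['cx']],[0,p['fy'],p['cy']],[0,0,1.]])
def proj(p,X):
    E=np.linalg.inv(np.array(p['extrinsics'])); r,_=cv2.Rodrigues(E[:3,:3])
    return cv2.projectPoints(np.atleast_2d(X).astype(float),r,E[:3,3],K(p),np.array(p['D'],float))[0][:,0]
def ray(p,uv):
    n=cv2.undistortPoints(np.array([[uv]],float),K(p),np.array(p['D'],float))[0,0]
    E=np.array(p['extrinsics']); d=E[:3,:3]@np.array([n[0],n[1],1]); return E[:3,3],d/np.linalg.norm(d)
def atz(p,uv,z):
    o,d=ray(p,uv); return o+d*(z-o[2])/d[2]
def tri(ps,uvs):
    A=np.zeros((3,3));b=np.zeros(3);R=[ray(p,u) for p,u in zip(ps,uvs)]
    for o,d in R:
        M=np.eye(3)-np.outer(d,d);A+=M;b+=M@o
    X=np.linalg.solve(A,b); return X,[np.linalg.norm((np.eye(3)-np.outer(d,d))@(X-o)) for o,d in R]
def crop(p,c,r,s,name):
    u,v=int(c[0]),int(c[1]); im=p['pixels'][max(v-r,0):v+r,max(u-r,0):u+r]
    cv2.imwrite(name,cv2.resize(im,None,fx=s,fy=s,interpolation=cv2.INTER_CUBIC))
E
python3 - <<'E'
from h import *
import pickle
P={n:vision.capture(n) for n in ['scene','side']}
for q in ['plate_bar','plate_leg','hole_a','block_top','stand','pin_mid','scorifiers','mortar','beaker','spatula']:
  for n in P:
    try: print(q,n,[(np.round(np.array(r['at'])*[640,480],1).tolist(),round(r['confidence'],2)) for r in nets.look_for(P[n],q)])
    except Exception as e: print(q,n,e)
pickle.dump(P,open('p0.pkl','wb'))
a=P['scene']['pixels'][220:350,265:395]; b=P['side']['pixels'][210:340,255:385]
c=P['scene']['pixels'][150:250,200:300]; d=P['side']['pixels'][150:250,310:410]
f=lambda x,s:cv2.resize(x,(s,s),interpolation=cv2.INTER_CUBIC)
cv2.imwrite('pics/crop1.png',np.vstack([np.hstack([f(a,300),f(b,300)]),np.hstack([f(c,300),f(d,300)])]))
E
```

```text
plate_bar scene [([251.3, 188.6], 0.7), ([324.2, 303.3], 0.46)]
plate_bar side [([365.3, 192.1], 0.78)]
plate_leg scene [([254.5, 183.6], 0.87)]
plate_leg side [([369.9, 191.0], 0.94)]
hole_a scene [([255.4, 185.6], 0.93)]
hole_a side [([365.5, 191.9], 0.84), ([294.8, 370.6], 0.29)]
block_top scene [([235.9, 213.2], 0.8)]
block_top side [([356.1, 210.9], 0.58)]
stand scene [([325.9, 305.7], 0.89), ([466.5, 299.3], 0.82), ([297.8, 389.5], 0.73), ([249.4, 186.8], 0.31)]
stand side [([308.7, 284.2], 0.96), ([221.8, 312.9], 0.79), ([396.9, 357.2], 0.65)]
pin_mid scene [([299.2, 387.6], 0.74), ([326.9, 302.6], 0.65), ([465.0, 300.8], 0.65), ([254.5, 184.7], 0.61)]
pin_mid side [([395.2, 355.1], 0.82), ([367.3, 193.2], 0.73), ([223.9, 311.1], 0.65), ([314.5, 284.7], 0.57)]
scorifiers scene [([439.6, 372.7], 0.89)]
scorifiers side [([290.5, 371.4], 0.79)]
mortar scene [([215.5, 282.3], 0.58)]
mortar side [([282.2, 235.2], 0.92)]
beaker scene [([170.7, 229.5], 0.86), ([250.9, 189.2], 0.55), ([212.8, 280.1], 0.53)]
beaker side [([304.9, 190.6], 0.67)]
spatula scene [([369.2, 249.8], 0.68)]
spatula side [([406.0, 269.5], 0.54)]
```

View pics/crop1.png

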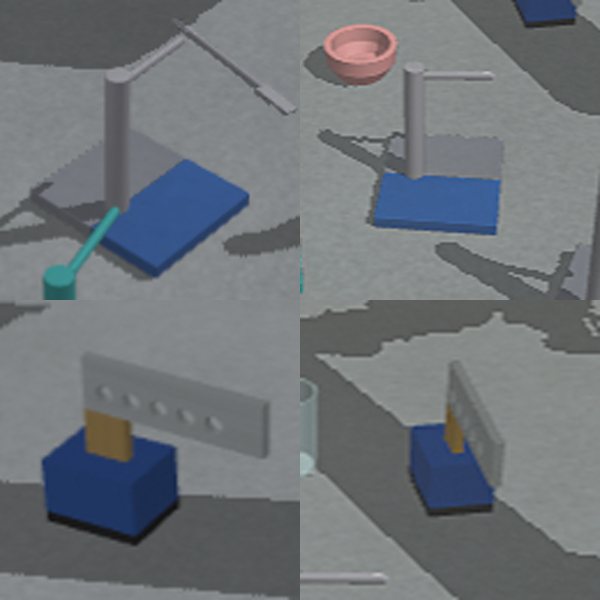

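The enlarged crop confirms it: the small stand has a blue/grey base, its column top is at scene (316,252), and its pin runs to (345,237). The plate's leg is at scene (236,195), in the block. I'll fit models to the masks.

```bash
cat > fit.py <<'E'
from h import *
from scipy.optimize import minimize
from scipy.spatial.transform import Rotation as Ro
def box(c,s): return np.array([[c[0]+i*s[0]/2,c[1]+j*s[1]/2,c[2]+k*s[2]/2] for i in(-1,1) for j in(-1,1) for k in(-1,1)])
def cyl(a,b,r,n=16):
    a=np.array(a,float);b=np.array(b,float);d=(b-a)/np.linalg.norm(b-a);u=np.cross(d,[0.1,1,.3]);u/=np.linalg.norm(u);v=np.cross(d,u)
    t=np.linspace(0,2*np.pi,n,endpoint=False);ring=r*(np.outer(np.cos(t),u)+np.outer(np.sin(t),v));return np.vstack([a+ring,b+ring])
STAND=[box([0,0,.0075],[.13,.15,.015]),cyl([.03,0,0],[.03,0,.158],.011),cyl([.02,0,.1477],[-.054,0,.1523],.004)]
BLUE=[box([0,.0375,.0075],[.13,.075,.015])]
PLATE=[box([0,-.065,.114],[.01,.17,.048]),box([0,0,.045],[.01,.04,.09])] # origin foot
BLOCK=[box([0,0,-.03],[.07,.09,.06])]
def pose(v):  # x,y,z,yaw,roll(about y: lean),pitch(about x)
    R=Ro.from_euler('ZYX',[v[3],v[4],v[5]]).as_matrix(); return R,np.array(v[:3])
S=4
def raster(p,parts,v):
    R,t=pose(v);m=np.zeros((480*S,640*S),np.uint8)
    for X in parts:
        uv=proj(p,X@R.T+t);h=cv2.convexHull(((uv+.5)*S-.5).astype(np.float32)).round().astype(np.int32);cv2.fillConvexPoly(m,h,1)
    return m
def iou(p,parts,v,mask,ign=None):
    r=raster(p,parts,v); r=cv2.resize(r.astype(np.float32),(640,480),interpolation=cv2.INTER_AREA)
    M=mask.astype(np.float32)
    if ign is not None: r=r*(1-ign);M=M*(1-ign)
    return np.minimum(r,M).sum()/np.maximum(r,M).sum()
def fit(ps,masks,parts,v0,free,steps,igns=None):
    v0=np.array(v0,float);igns=igns or [None]*len(ps)
    def f(d):
        v=v0.copy();v[free]+=d*np.array(steps);return -sum(iou(p,parts,v,m,g) for p,m,g in zip(ps,masks,igns))/len(ps)
    n=len(free);best=None
    for k in range(2):
        x0=np.zeros(n) if best is None else best.x
        sim=np.vstack([x0]+[x0+np.eye(n)[i]*(1 if k==0 else .3) for i in range(n)])
        best=minimize(f,x0,method='Nelder-Mead',options=dict(initial_simplex=sim,maxfev=200,xatol=.005,fatol=1e-5))
    v=v0.copy();v[free]+=best.x*np.array(steps);return v,-best.fun
def overlay(p,parts,v,c,r,s):
    im=cv2.resize(p['pixels'],None,fx=s,fy=s,interpolation=cv2.INTER_CUBIC);R,t=pose(v)
    for X in parts:
        uv=proj(p,X@R.T+t);h=cv2.convexHull(((uv+.5)*s-.5).astype(np.float32)).round().astype(np.int32);cv2.polylines(im,[h],True,(0,0,255),1)
    u,w=int(c[0]),int(c[1]);return im[(w-r)*s:(w+r)*s,(u-r)*s:(u+r)*s]
E
cat > m1.py <<'E'
from fit import *
import pickle
P={n:vision.capture(n) for n in ['scene','side']};ps=[P['scene'],P['side']]
out={}
def getm(q,near):
    ms=[]
    for p,c in zip(ps,near):
        r=nets.masks_of(p,q); r=[k for k in r if np.hypot(*(np.array(k['at'])*[640,480]-c))<30]
        print(q,[(k['confidence'],k['region'].sum()) for k in r]); ms.append(r[0]['region'])
    return ms
ms=getm('stand',[(326,303),(309,284)]);g=atz(ps[0],(326,306),.0)
vs,f=fit(ps,ms,STAND,[g[0],g[1],0,0,0,0],[0,1,3],[.02,.02,.15]);print('stand',vs.round(4),f)
mp=getm('plate',[(251,188),(366,192)]);X,e=tri(ps,[(236,197),(360,193)]);print(X,e)
vp,f=fit(ps,mp,PLATE,[X[0],X[1],.01,np.pi,0,0],[0,1,3,4,5],[.02,.02,.15,.03,.03]);print('plate',vp.round(4),f)
mb=getm('block_top',[(236,210),(358,208)])
vb,f=fit(ps,mb,BLOCK,[vp[0],vp[1],.06,vp[3]-np.pi,0,0],[0,1,3],[.01,.01,.1]);print('block',vb.round(4),f)
pickle.dump((vs,vp,vb,ps,ms,mp,mb),open('m1.pkl','wb'))
A=[overlay(ps[0],STAND,vs,(328,290),65,4)[:300*2,:],overlay(ps[1],STAND,vs,(318,275),65,4)]
B=[overlay(ps[0],PLATE+BLOCK[:0],vp,(250,200),50,4),overlay(ps[1],PLATE,vp,(362,200),50,4)]
f=lambda x:cv2.resize(x,(390,390),interpolation=cv2.INTER_AREA)
cv2.imwrite('pics/ov1.png',np.hstack([f(x) for x in A]));cv2.imwrite('pics/ov2.png',np.hstack([f(x) for x in B]))
E
python3 m1.py
```

```text
stand [(0.93, np.int64(3790))]
stand [(0.6, np.int64(2456))]
stand [0.598  0.1221 0.     0.066  0.     0.    ] 0.9311715364456177
plate [(0.69, np.int64(1418))]
plate [(0.84, np.int64(463))]
[ 0.51877728 -0.27015829  0.0762327 ] [np.float64(0.002585597198381847), np.float64(0.002585597198381948)]
plate [ 0.516  -0.279   0.01    3.4702 -0.0068  0.0347] 0.7915754318237305
block_top [(0.6, np.int64(1311))]
block_top [(0.86, np.int64(630)), (0.41, np.int64(477))]
block [ 0.5176 -0.2737  0.06    0.2968  0.      0.    ] 0.8288739919662476
```

View pics/ov1.png

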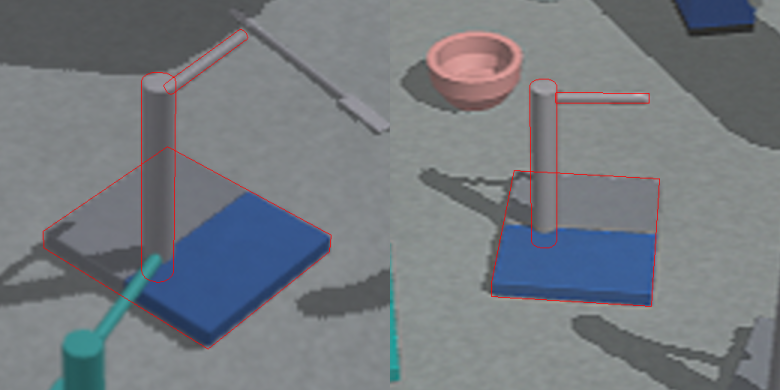

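View pics/ov2.png

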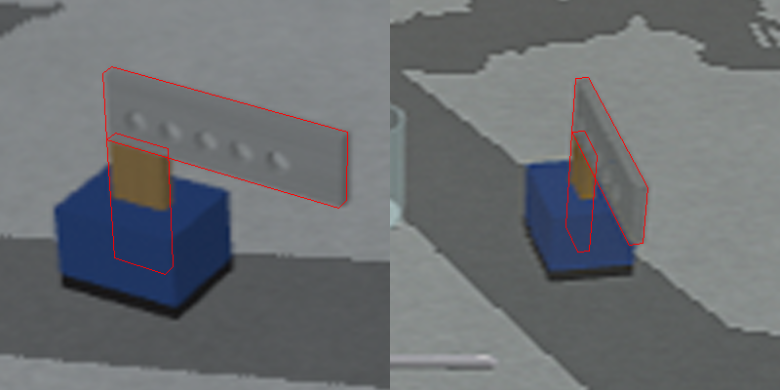

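The overlays fit: the stand is at (0.598, 0.122) with yaw 3.8°, and the plate's foot is at (0.516, -0.279) with yaw about 199°. The plate's centre of mass is 39.5 mm along the bar, so hole_d is the level one and I'll grip above it. I move above it, turning so the last joint has room for the later half turn.

Emit:
{"name": "play_rows", "arguments": {"series": [{"tx": 0.022,"ty": 0.022,"turn": -0.0712},{"tx": 0.022,"ty": 0.022,"turn": -0.0712},{"tx": 0.022,"ty": 0.022,"turn": -0.0712},{"tx": 0.022,"ty": 0.022,"turn": -0.0712},{"tx": 0.022,"ty": 0.022,"turn": -0.0712},{"tx": 0.022,"ty": 0.022,"turn": -0.0712},{"tx": 0.022,"ty": 0.022,"turn": -0.0712},{"tx": 0.022,"ty": 0.022,"turn": -0.0712},{"tx": 0.022,"ty": 0.022,"turn": -0.0712},{"tx": 0.022,"ty": 0.022,"turn": -0.0712}], "gripper": 1}}

```text
invalid input
```

Emit:
{"name": "play_rows", "arguments": {"series": [{"tx": 0.022,"ty": 0.022,"turn": -0.0712},{"tx": 0.022,"ty": 0.022,"turn": -0.0712},{"tx": 0.022,"ty": 0.022,"turn": -0.0712},{"tx": 0.022,"ty": 0.022,"turn": -0.0712},{"tx": 0.022,"ty": 0.022,"turn": -0.0712},{"tx": 0.022,"ty": 0.022,"turn": -0.0712},{"tx": 0.022,"ty": 0.022,"turn": -0.0712},{"tx": 0.022,"ty": 0.022,"turn": -0.0712},{"tx": 0.022,"ty": 0.022,"turn": -0.0712},{"tx": 0.022,"ty": 0.022,"turn": -0.0712}]}}

```text
invalid input
```

Emit:
{"name": "play_rows", "arguments": {"series": [{},{}]}}

```text
invalid input
```

Emit:
{"name": "play_rows", "arguments": {"series": [{"tx": 0.022,"ty": 0.022,"tz": 0,"turn": -0.0712},{"tx": 0.022,"ty": 0.022,"tz": 0,"turn": -0.0712}], "gripper": 1}}

```text
time_s: 1.85
position: [0.189, -0.5706, 0.2921]
tcp_rot: [[0.095, -0.995, 0.0], [-0.995, -0.095, -0.0], [0.0, -0.0, -1.0]]
force: [-0.2, -0.2, 0.6]
opening: 0.999
```

All four fields have to be given. Continuing.

Emit:
{"name": "play_rows", "arguments": {"series": [{"tx": 0.022,"ty": 0.022,"tz": 0,"turn": -0.0712},{"tx": 0.022,"ty": 0.022,"tz": 0,"turn": -0.0712},{"tx": 0.022,"ty": 0.022,"tz": 0,"turn": -0.0712},{"tx": 0.022,"ty": 0.022,"tz": 0,"turn": -0.0712},{"tx": 0.022,"ty": 0.022,"tz": 0,"turn": -0.0712},{"tx": 0.022,"ty": 0.022,"tz": 0,"turn": -0.0712},{"tx": 0.022,"ty": 0.022,"tz": 0,"turn": -0.0712},{"tx": 0.022,"ty": 0.022,"tz": 0,"turn": -0.0712},{"tx": 0.022,"ty": 0.022,"tz": 0,"turn": -0.0712},{"tx": 0.022,"ty": 0.022,"tz": 0,"turn": -0.0712}]}}

```text
time_s: 2.85
position: [0.3658, -0.3938, 0.2924]
tcp_rot: [[-0.604, -0.797, 0.0], [-0.797, 0.604, -0.0], [0.0, -0.0, -1.0]]
force: [0.6, 0.8, 0.0]
opening: 1.0
```

Emit:
{"name": "play_rows", "arguments": {"series": [{"tx": 0.022,"ty": 0.022,"tz": 0,"turn": -0.0712},{"tx": 0.022,"ty": 0.022,"tz": 0,"turn": -0.0712},{"tx": 0.022,"ty": 0.022,"tz": 0,"turn": -0.0712},{"tx": 0.022,"ty": 0.022,"tz": 0,"turn": -0.0712},{"tx": 0.022,"ty": 0.022,"tz": 0,"turn": -0.0712},{"tx": 0.022,"ty": 0.022,"tz": 0,"turn": -0.0712},{"tx": 0.022,"ty": 0.022,"tz": 0,"turn": -0.0712},{"tx": 0.022,"ty": 0.022,"tz": 0,"turn": -0.0712},{"tx": 0,"ty": 0,"tz": 0,"turn": 0}]}}

```text
time_s: 3.75
position: [0.5075, -0.2518, 0.2924]
tcp_rot: [[-0.946, -0.325, 0.001], [-0.325, 0.946, 0.0], [-0.001, -0.0, -1.0]]
force: [0.3, -0.9, -0.2]
opening: 0.999
```

```bash
python3 - <<'E'
from fit import *
import pickle
vs,vp,vb,*_=pickle.load(open('m1.pkl','rb'))
s=bot.read_state();print(s['time_s'],s['position'],s['tcp_rot'],s['joint_positions'])
p=vision.capture('wrist');im=p['pixels'].copy()
R,t=pose(vp)
for X in PLATE[:1]:
    uv=proj(p,X@R.T+t);print(uv.round(1))
    for u in uv: cv2.circle(im,tuple(int(round(k)) for k in u),3,(0,0,255),1)
G=R@np.array([0,-.0255,.138])+t;print('grasp',G)
u=proj(p,G)[0];cv2.circle(im,tuple(int(round(k)) for k in u),4,(0,255,0),1)
cv2.imwrite('pics/w1.png',im);pickle.dump(p,open('w1.pkl','wb'))
E
```

```text
3.75 [ 0.50753756 -0.25179013  0.29235571] [[-9.45628968e-01 -3.25245553e-01  1.08831729e-03]
 [-3.25245379e-01  9.45629594e-01  3.38104752e-04]
 [-1.13911210e-03 -3.42485201e-05 -9.99999351e-01]] [-3.77071507e+01  2.56896948e+01  9.06334676e+01  5.96692037e-02
  6.36393656e+01  1.23285919e+02]
[[317.7 360.2]
 [316.6 396.8]
 [317.3 176.3]
 [315.7 185.9]
 [328.4 360.3]
 [328.9 396.8]
 [330.  176.3]
 [331.  186. ]]
grasp [ 0.50715631 -0.25009993  0.14703014]
```

View pics/w1.png

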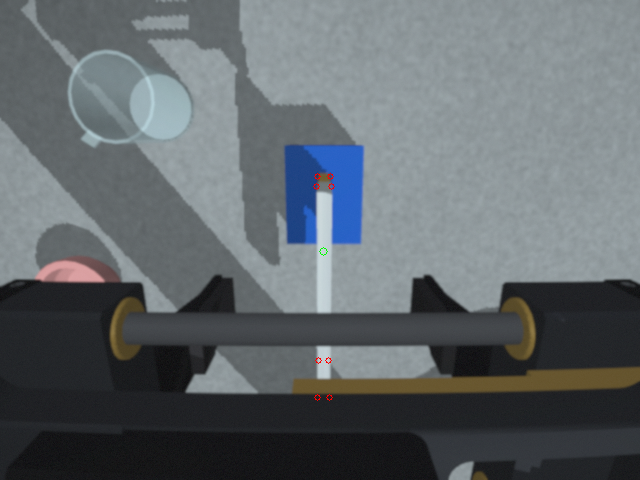

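```bash
python3 - <<'E'
from fit import *
import pickle
p=pickle.load(open('w1.pkl','rb')); crop(p,(324,200),40,8,'pics/w1z.png')
vs,vp,vb,ps,*_=pickle.load(open('m1.pkl','rb'))
print(np.round(p['extrinsics'],3))
A=[overlay(ps[0],PLATE,vp,(245,190),40,8)];cv2.imwrite('pics/pz.png',A[0])
crop(ps[0],(245,190),40,8,'pics/pz0.png')
cv2.imwrite('pics/zz.png',np.hstack([cv2.resize(cv2.imread(f),(400,400)) for f in ['pics/w1z.png','pics/pz0.png']]))
E
```

```text
[[-0.946 -0.313 -0.087  0.532]
 [-0.325  0.911  0.254 -0.32 ]
 [-0.     0.269 -0.963  0.385]
 [ 0.     0.     0.     1.   ]]
```

View pics/zz.png

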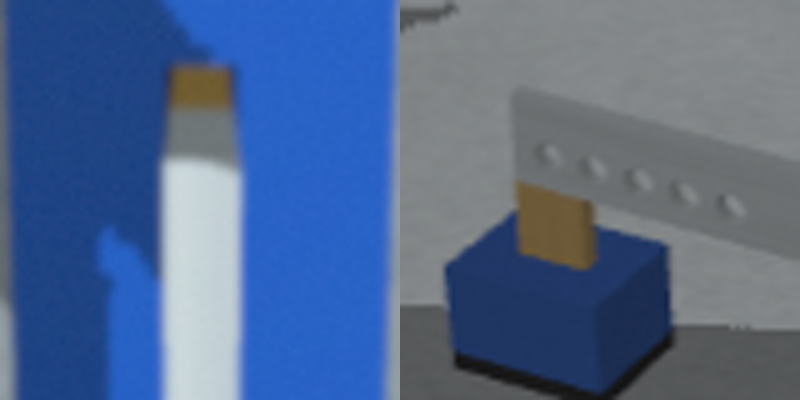

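The wrist view shows the bar centred and aligned with the jaws. The leg end's top edge is at row 191.6 against 186 predicted, about 3 mm along the bar, so I correct a little and descend.

Emit:
{"name": "play_rows", "arguments": {"series": [{"tx": -0.0015,"ty": 0.005,"tz": -0.0192,"turn": 0},{"tx": 0,"ty": 0,"tz": -0.0192,"turn": 0},{"tx": 0,"ty": 0,"tz": -0.0192,"turn": 0},{"tx": 0,"ty": 0,"tz": -0.0192,"turn": 0},{"tx": 0,"ty": 0,"tz": -0.0192,"turn": 0},{"tx": 0,"ty": 0,"tz": -0.0192,"turn": 0},{"tx": 0,"ty": 0,"tz": 0,"turn": 0}]}}

```text
time_s: 4.5
position: [0.5029, -0.2499, 0.1983]
tcp_rot: [[-0.947, -0.322, -0.004], [-0.322, 0.947, 0.003], [0.003, 0.004, -1.0]]
force: [-0.8, 0.4, 0.5]
opening: 1.001
```

Emit:
{"name": "play_rows", "arguments": {"series": [{"tx": 0,"ty": 0,"tz": 0,"turn": 0},{"tx": 0,"ty": 0,"tz": 0,"turn": 0},{"tx": 0,"ty": 0,"tz": 0,"turn": 0},{"tx": 0,"ty": 0,"tz": 0,"turn": 0},{"tx": 0,"ty": 0,"tz": 0,"turn": 0},{"tx": 0,"ty": 0,"tz": 0,"turn": 0},{"tx": 0,"ty": 0,"tz": 0,"turn": 0},{"tx": 0,"ty": 0,"tz": 0,"turn": 0}], "gripper": 0}}

```text
time_s: 5.3
position: [0.5048, -0.2497, 0.2001]
tcp_rot: [[-0.947, -0.323, -0.0], [-0.323, 0.947, -0.0], [0.0, -0.0, -1.0]]
force: [-0.1, 0.6, -1.2]
opening: 0.355
```

```bash
python3 - <<'E'
from h import *
p=vision.capture('scene'); crop(p,(245,180),50,6,'pics/g1.png')
s=bot.read_state();print(s['time_s'],s['position'],s['force'],s['moment'],s['opening'])
E
```

```text
5.35 [ 0.50473035 -0.2496943   0.2000692 ] [ 0.0441727  -0.42103785  0.33537038] [ 0.15260884 -0.00160892  0.03826084] 0.3104569378870493
```

View pics/g1.png

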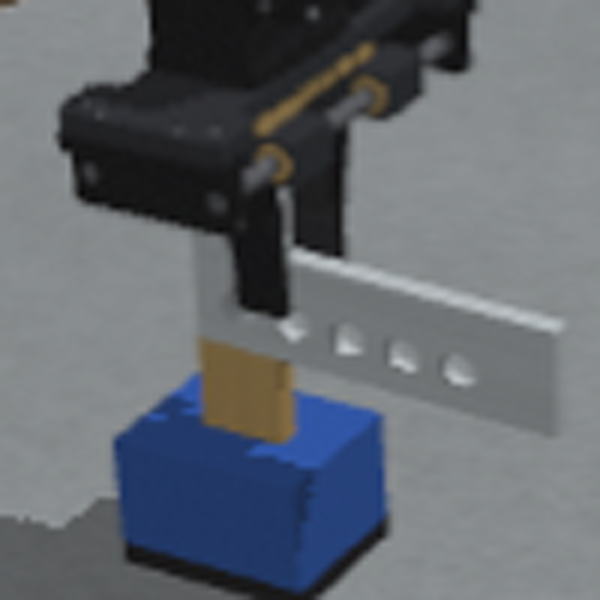

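Emit:
{"name": "play_rows", "arguments": {"series": [{"tx": 0,"ty": 0,"tz": 0,"turn": 0},{"tx": 0,"ty": 0,"tz": 0,"turn": 0},{"tx": 0,"ty": 0,"tz": 0,"turn": 0},{"tx": 0,"ty": 0,"tz": 0,"turn": 0},{"tx": 0,"ty": 0,"tz": 0,"turn": 0},{"tx": 0,"ty": 0,"tz": 0,"turn": 0}], "gripper": 0}}

```text
time_s: 5.95
position: [0.5049, -0.2497, 0.2001]
tcp_rot: [[-0.947, -0.322, 0.0], [-0.322, 0.947, 0.0], [-0.0, -0.0, -1.0]]
force: [0.4, 0.7, -1.1]
opening: 0.112
```

```bash
python3 - <<'E'
from h import *
p=vision.capture('scene'); crop(p,(245,180),50,6,'pics/g2.png')
s=bot.read_state();print(s['time_s'],s['position'],s['force'],s['moment'],s['opening'])
E
```

```text
6.0 [ 0.50488375 -0.24969456  0.20009952] [1.50770222 1.14567688 0.21381846] [ 0.23984014 -0.26580994  0.01522324] 0.1123880955962341
```

View pics/g2.png

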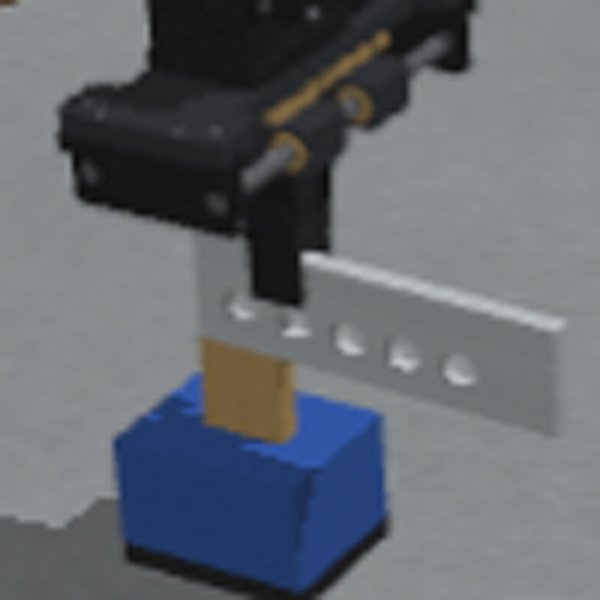

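Gripped: opening is 0.112, about 9.8 mm, and the fingers sit above hole_d. Lifting straight out.

Emit:
{"name": "play_rows", "arguments": {"series": [{"tx": 0,"ty": 0,"tz": 0.01,"turn": 0},{"tx": 0,"ty": 0,"tz": 0.01,"turn": 0},{"tx": 0,"ty": 0,"tz": 0.01,"turn": 0},{"tx": 0,"ty": 0,"tz": 0.01,"turn": 0},{"tx": 0,"ty": 0,"tz": 0.01,"turn": 0},{"tx": 0,"ty": 0,"tz": 0.01,"turn": 0},{"tx": 0,"ty": 0,"tz": 0.01,"turn": 0},{"tx": 0,"ty": 0,"tz": 0.01,"turn": 0}]}}

```text
time_s: 6.8
position: [0.5046, -0.2496, 0.2648]
tcp_rot: [[-0.947, -0.323, -0.0], [-0.323, 0.947, 0.0], [0.0, 0.0, -1.0]]
force: [-0.3, 0.0, -4.8]
opening: 0.112
```

Emit:
{"name": "play_rows", "arguments": {"series": [{"tx": 0,"ty": 0,"tz": 0.02,"turn": 0},{"tx": 0,"ty": 0,"tz": 0.02,"turn": 0},{"tx": 0,"ty": 0,"tz": 0.02,"turn": 0},{"tx": 0,"ty": 0,"tz": 0.02,"turn": 0},{"tx": 0,"ty": 0,"tz": 0.02,"turn": 0},{"tx": 0,"ty": 0,"tz": 0.01,"turn": 0},{"tx": 0,"ty": 0,"tz": 0,"turn": 0}]}}

```text
time_s: 7.5
position: [0.5051, -0.25, 0.3535]
tcp_rot: [[-0.947, -0.323, 0.002], [-0.323, 0.947, -0.002], [-0.002, -0.003, -1.0]]
force: [-0.1, -0.6, -5.7]
opening: 0.11
```

```bash
python3 - <<'E'
from fit import *
import pickle
vs,vp,vb,ps,*_=pickle.load(open('m1.pkl','rb'))
s=bot.read_state();print(s['time_s'],s['position'],s['force'],s['moment'],s['opening'],np.round(s['joint_positions'],1))
# big stand rough
print('big base corners z=.02',[atz(ps[1],u,.02).round(3) for u in [(353,383),(435,403),(447,337),(372,318)]])
print('big pin tip',tri([ps[0],ps[1]],[(505,217),(447,297)]),'coltop',tri(ps[:2],[(465,230),(391,283)]))
p=vision.capture('scene'); cv2.imwrite('pics/l1.png',p['pixels'])
E
```

```text
7.5 [ 0.50511604 -0.25001007  0.35350362] [-0.13647321 -0.58072306 -5.73045645] [0.06968115 0.0033267  0.04782242] 0.10973535703197616 [-37.7  21.6  86.8  -0.   71.4 123.5]
big base corners z=.02 [array([0.477, 0.417, 0.02 ]), array([0.317, 0.441, 0.02 ]), array([0.281, 0.259, 0.02 ]), array([0.45 , 0.224, 0.02 ])]
big pin tip (array([0.31524891, 0.33841563, 0.19840753]), [np.float64(0.001809908447889665), np.float64(0.001809908447889735)]) coltop (array([0.42098355, 0.31370362, 0.20153004]), [np.float64(0.00036673332832143704), np.float64(0.00036673332832142246)])
```

View pics/l1.png

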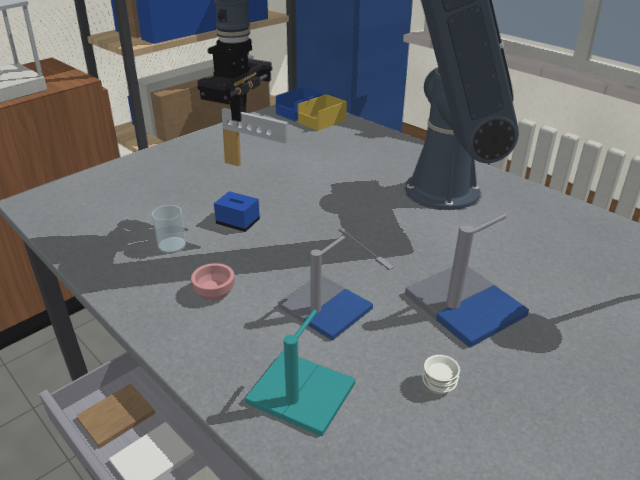

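The plate is drawn clear. Now I carry it across while turning it end for end, +165°.

Emit:
{"name": "play_rows", "arguments": {"series": [{"tx": 0,"ty": 0.01,"tz": 0,"turn": 0.07},{"tx": 0,"ty": 0.02,"tz": 0,"turn": 0.13},{"tx": 0,"ty": 0.024,"tz": 0,"turn": 0.139},{"tx": 0,"ty": 0.024,"tz": 0,"turn": 0.139},{"tx": 0,"ty": 0.024,"tz": 0,"turn": 0.139},{"tx": 0,"ty": 0.024,"tz": 0,"turn": 0.139},{"tx": 0,"ty": 0.024,"tz": 0,"turn": 0.139},{"tx": 0,"ty": 0.024,"tz": 0,"turn": 0.139},{"tx": 0,"ty": 0.024,"tz": 0,"turn": 0.139},{"tx": 0,"ty": 0.024,"tz": 0,"turn": 0.139}]}}

```text
time_s: 8.55
position: [0.504, -0.0711, 0.3509]
tcp_rot: [[0.137, -0.991, -0.003], [-0.991, -0.137, 0.001], [-0.001, 0.002, -1.0]]
force: [-0.4, -0.4, -5.1]
opening: 0.113
```

Emit:
{"name": "play_rows", "arguments": {"series": [{"tx": 0,"ty": 0.024,"tz": 0,"turn": 0.139},{"tx": 0,"ty": 0.024,"tz": 0,"turn": 0.139},{"tx": 0,"ty": 0.024,"tz": 0,"turn": 0.139},{"tx": 0,"ty": 0.024,"tz": 0,"turn": 0.139},{"tx": 0,"ty": 0.024,"tz": 0,"turn": 0.139},{"tx": 0,"ty": 0.024,"tz": 0,"turn": 0.139},{"tx": 0,"ty": 0.024,"tz": 0,"turn": 0.139},{"tx": 0,"ty": 0.024,"tz": 0,"turn": 0.139},{"tx": 0,"ty": 0.024,"tz": 0,"turn": 0.139},{"tx": 0,"ty": 0.01,"tz": 0,"turn": 0.07}]}}

```text
time_s: 9.55
position: [0.5038, 0.1103, 0.3509]
tcp_rot: [[0.999, -0.05, -0.003], [-0.05, -0.999, 0.001], [-0.003, -0.001, -1.0]]
force: [0.2, 0.2, -5.8]
opening: 0.111
```

Emit:
{"name": "play_rows", "arguments": {"series": [{"tx": 0.01,"ty": 0.0,"tz": 0,"turn": 0.05},{"tx": 0,"ty": 0,"tz": 0,"turn": 0},{"tx": 0,"ty": 0,"tz": 0,"turn": 0}]}}

```text
time_s: 9.85
position: [0.5122, 0.1086, 0.3512]
tcp_rot: [[1.0, -0.005, -0.002], [-0.005, -1.0, -0.0], [-0.002, 0.0, -1.0]]
force: [0.3, -0.4, -5.5]
opening: 0.112
```

```bash
python3 - <<'E'
from fit import *
import pickle
s=bot.read_state();print(s['time_s'],s['position'],s['tcp_rot'],s['force'],s['opening'],np.round(s['joint_positions'],1))
ps=[vision.capture('scene'),vision.capture('side')]
cv2.imwrite('pics/t1.png',ps[0]['pixels']);cv2.imwrite('pics/t2.png',ps[1]['pixels'])
pickle.dump(ps,open('t1.pkl','wb'))
E
```

```text
9.85 [0.51216332 0.10859132 0.35118919] [[ 9.99985509e-01 -4.80275332e-03 -2.43233146e-03]
 [-4.80280140e-03 -9.99988466e-01 -1.39236273e-05]
 [-2.43223653e-03  2.56054305e-05 -9.99997042e-01]] [ 0.26499787 -0.37527283 -5.51873089] 0.11216617006135651 [-0.3 18.4 92.2 -0.  69.5  0. ]
```

View pics/t1.png

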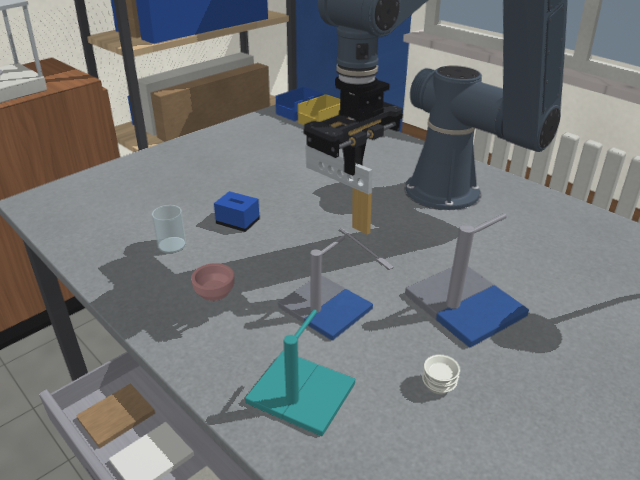

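View pics/t2.png

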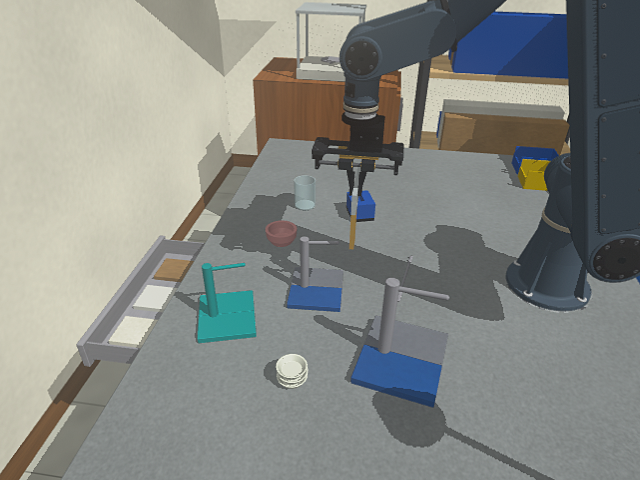

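Both views show the plate turned, with the brass leg on the robot's left (scene 362,212) ahead of the small stand. I correct the last 4° and measure the plate against the pin.

Emit:
{"name": "play_rows", "arguments": {"series": [{"tx": 0,"ty": 0.01,"tz": 0,"turn": 0.068},{"tx": 0,"ty": 0,"tz": -0.03,"turn": 0},{"tx": 0,"ty": 0,"tz": -0.04,"turn": 0},{"tx": 0,"ty": 0,"tz": -0.03,"turn": 0},{"tx": 0,"ty": 0,"tz": 0,"turn": 0},{"tx": 0,"ty": 0,"tz": 0,"turn": 0}]}}

```text
time_s: 10.55
position: [0.5128, 0.1165, 0.2722]
tcp_rot: [[0.998, 0.067, -0.001], [0.067, -0.998, 0.0], [-0.001, -0.0, -1.0]]
force: [0.9, 0.2, -4.6]
opening: 0.109
```

```bash
cat > m2.py <<'E'
from fit import *
import pickle,sys
tag=sys.argv[1]
vs=pickle.load(open('m1.pkl','rb'))[0]
s=bot.read_state();T=np.array(s['position']);yaw=np.arctan2(s['tcp_rot'][1][0],s['tcp_rot'][0][0])
print(s['time_s'],T.round(4),'yaw',np.degrees(yaw),np.round(s['force'],1),s['opening'])
ps=[vision.capture('scene'),vision.capture('side')];pickle.dump(ps,open(tag+'.pkl','wb'))
v0=[T[0],T[1]+.025,T[2]-.0697-.121,yaw,0,0]
ms=[];ig=[]
for p in ps:
    c=proj(p,np.array(v0[:3])+[0,-.04,.1])[0]
    r=nets.masks_of(p,'plate');print([(k['confidence'],(np.array(k['at'])*[640,480]).round(),k['region'].sum()) for k in r],c)
    r=[k for k in r if np.hypot(*(np.array(k['at'])*[640,480]-c))<45];ms.append(r[0]['region'])
    dark=(p['pixels'].max(2)<75).astype(np.uint8);dark=cv2.dilate(dark,np.ones((3,3)));dark[int(proj(p,T+[0,0,-.062])[0][1])+18:]=0;ig.append(dark.astype(np.float32))
vp,f=fit(ps,ms,PLATE,v0,[0,1,2,3,5],[.01,.01,.01,.05,.03],ig);print('plate',vp.round(4),f)
R,t=pose(vp)
d=R@[0,-.027,.108]+t;print('hole d',d,'rel tcp',d-T)
Rs,ts=pose(vs);pm=Rs@[-.0175,0,.15]+ts;print('pin mid',pm,'hole d in pin frame',(Rs.T@(d-pm)).round(4))
A=[overlay(ps[0],PLATE,vp,proj(ps[0],t+[0,-.05,.07])[0],50,8),overlay(ps[1],PLATE,vp,proj(ps[1],t+[0,-.05,.07])[0],50,8)]
cv2.imwrite(f'pics/{tag}.png',np.hstack([cv2.resize(x,(400,400),interpolation=cv2.INTER_AREA) for x in A]))
E
python3 m2.py k1
```

```text
10.55 [0.5128 0.1165 0.2722] yaw 3.8324278226612023 [ 0.9  0.2 -4.6] 0.10904837140108643
[(0.56, array([356., 221.]), np.int64(2138))] [348.38507038 214.60772688]
[(0.69, array([279., 233.]), np.int64(618))] [353.14533065 229.23431912]Traceback (most recent call last):
  File "m2.py", line 13, in <module>
    r=[k for k in r if np.hypot(*(np.array(k['at'])*[640,480]-c))<45];ms.append(r[0]['region'])
                                                                                ~^^^
IndexError: list index out of range
```

```bash
python3 - <<'E'
from h import *
import pickle
ps=pickle.load(open('k1.pkl','rb'))
a=ps[0]['pixels'][165:265,295:395];b=ps[1]['pixels'][165:265,300:400]
f=lambda x:cv2.resize(x,(600,600),interpolation=cv2.INTER_CUBIC)
cv2.imwrite('pics/k1a.png',f(a));cv2.imwrite('pics/k1b.png',f(b))
E
```

```text
(no output)
```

View pics/k1a.png

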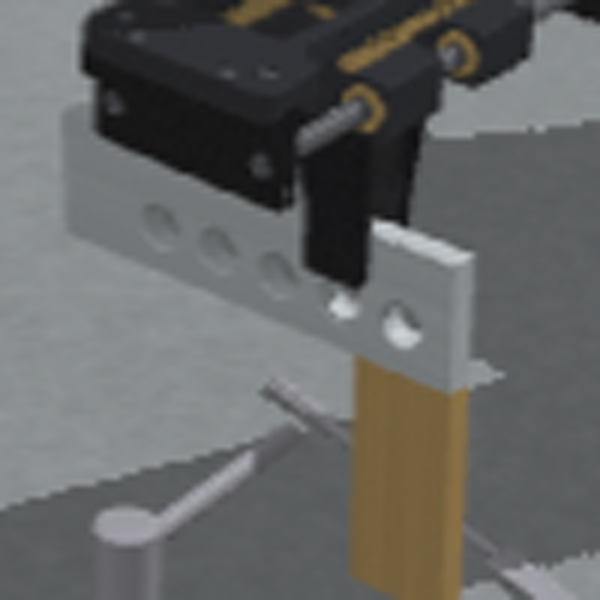

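View pics/k1b.png

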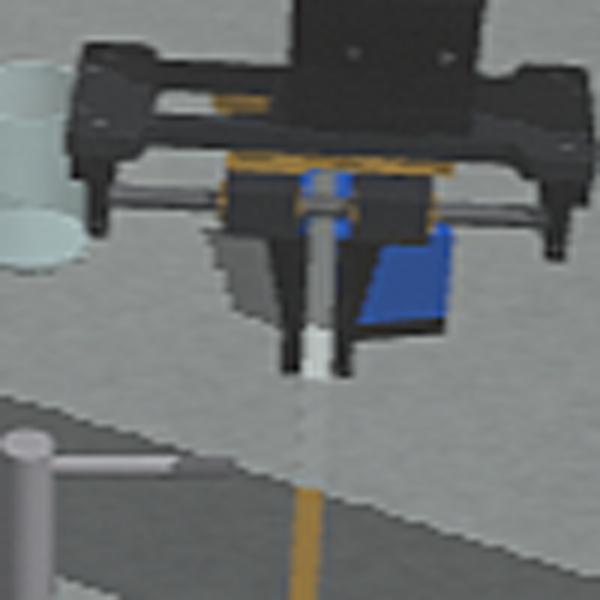

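```bash
python3 - <<'E'
from fit import *
import pickle
ps=pickle.load(open('k1.pkl','rb'));vs=pickle.load(open('m1.pkl','rb'))[0]
T=np.array([.5128,.1165,.2722]);th=np.radians(3.83);n=np.array([np.cos(th),np.sin(th),0]);yd=np.array([-n[1],n[0],0])
cv=lambda u,o:(np.array(u)+.5)/6-.5+o
def pl(p,uv,off):
    o,d=ray(p,uv);return o+d*(((T+n*off-o)@n)/(d@n))
Rs,ts=pose(vs);pm=Rs@[-.0175,0,.15]+ts
for nm,u in dict(a=(160,227),b=(218,249),c=(278,273),d=(340,298),e=(402,324),topR=(472,262),botR=(468,392)).items():
    X=pl(ps[0],cv(u,[295,165]),.005);print(nm,X.round(4),'along',round((X-T)@yd,4),'z-T',round(X[2]-T[2],4),'pinframe',(Rs.T@(X-pm)).round(4))
# side: bar bottom edge on leg end face: seen end face y = ... 
X,e=tri(ps,[cv((466,392),[295,165]),cv((296,488),[300,165])]);print('corner tri?',X,e)
for nm,a,b in [('tip',(303,428),(235,468)),('coltop',(128,524),(28,440))]:
    X,e=tri(ps,[cv(a,[295,165]),cv(b,[300,165])]);print(nm,X.round(4),np.round(e,4),'pinframe',(Rs.T@(X-pm)).round(4))
print('pm',pm)
im=[overlay(ps[0],STAND,vs,(345,240),50,6),overlay(ps[1],STAND,vs,(320,250),50,6)]
cv2.imwrite('pics/ks.png',np.hstack([cv2.resize(x,(400,400)) for x in im]))
E
```

```text
a [0.5233 0.0348 0.1863] along -0.0822 z-T -0.0859 pinframe [-0.0628 -0.0821  0.0363]
b [0.5215 0.0609 0.1878] along -0.0561 z-T -0.0844 pinframe [-0.0628 -0.056   0.0378]
c [0.5198 0.0872 0.1889] along -0.0297 z-T -0.0833 pinframe [-0.0629 -0.0297  0.0389]
d [0.518  0.1136 0.1899] along -0.0033 z-T -0.0823 pinframe [-0.0629 -0.0032  0.0399]
e [0.5163 0.1394 0.1905] along 0.0226 z-T -0.0817 pinframe [-0.0629  0.0227  0.0405]
topR [0.5145 0.1652 0.2243] along 0.0485 z-T -0.0479 pinframe [-0.0629  0.0486  0.0743]
botR [0.5144 0.1672 0.1762] along 0.0505 z-T -0.096 pinframe [-0.0629  0.0506  0.0262]
corner tri? [0.51658662 0.16792779 0.17805806] [np.float64(0.0005029915536471151), np.float64(0.0005029915536470868)]
tip [0.5437 0.1225 0.1542] [0.0002 0.0002] pinframe [-0.0366  0.004   0.0042]
coltop [0.6267 0.124  0.1582] [0.0009 0.0009] pinframe [ 0.0462 -0.      0.0082]
pm [0.58054012 0.12091566 0.15      ]
```

View pics/ks.png

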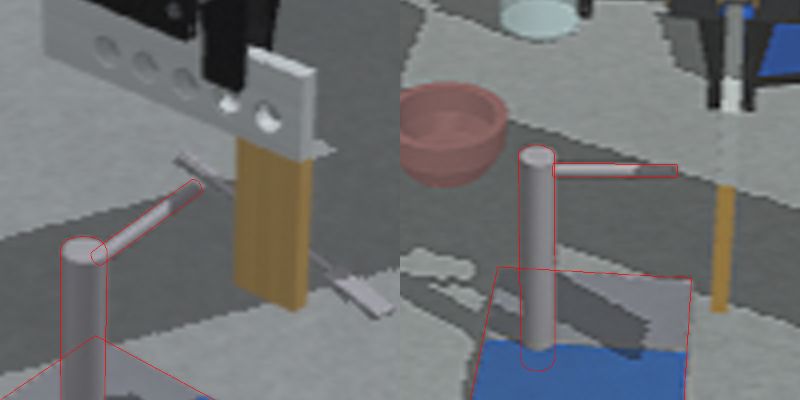

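```bash
python3 - <<'E'
from fit import *
import pickle
ps=pickle.load(open('m1.pkl','rb'))[3];vs=pickle.load(open('m1.pkl','rb'))[0]
ks=pickle.load(open('k1.pkl','rb'))
tiles=[]
for p,c in [(ps[0],(332,245)),(ps[1],(322,243)),(ks[0],(332,245)),(ks[1],(322,243))]:
    o=overlay(p,STAND[1:],vs,c,20,20); r=overlay(p,[],vs,c,20,20)
    tiles.append(np.vstack([cv2.resize(r,(200,200)),cv2.resize(o,(200,200))]))
im=np.hstack(tiles);im=np.clip(im*1.3,0,255).astype(np.uint8);cv2.imwrite('pics/pinz.png',im)
E
```

```text
(no output)
```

View pics/pinz.png

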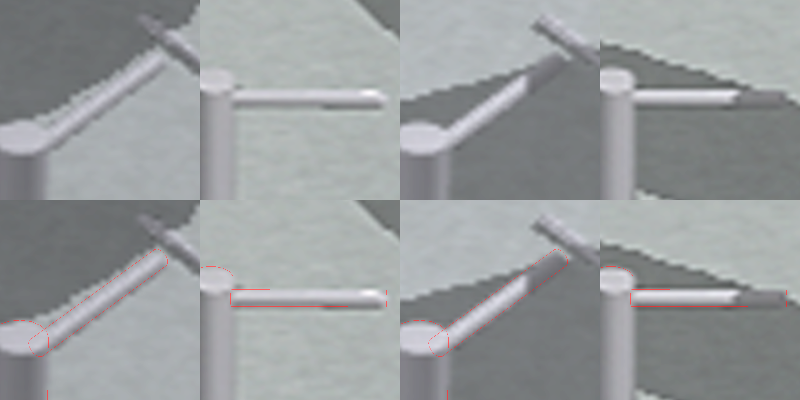

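The pin model lies on the pin in both views. Hole_d is about 3 mm to the right of the pin's axis and 38 mm above the tip; the plate is tilted about 2° in the grip. I lower it level with the tip.

Emit:
{"name": "play_rows", "arguments": {"series": [{"tx": 0,"ty": 0.0035,"tz": -0.016,"turn": 0},{"tx": 0,"ty": 0,"tz": -0.016,"turn": 0},{"tx": 0,"ty": 0,"tz": -0.016,"turn": 0},{"tx": 0,"ty": 0,"tz": 0,"turn": 0},{"tx": 0,"ty": 0,"tz": 0,"turn": 0},{"tx": 0,"ty": 0,"tz": 0,"turn": 0}]}}

```text
time_s: 11.35
position: [0.5136, 0.1195, 0.2348]
tcp_rot: [[0.998, 0.068, 0.003], [0.068, -0.998, 0.0], [0.003, 0.0, -1.0]]
force: [0.5, -0.4, -5.6]
opening: 0.11
```

```bash
cat > z.py <<'E'
from fit import *
import pickle,sys
tag=sys.argv[1];vs=pickle.load(open('m1.pkl','rb'))[0]
s=bot.read_state();print(s['time_s'],np.round(s['position'],4),np.round(s['force'],1),np.round(s['moment'],2),round(s['opening'],3))
ps=[vision.capture('scene'),vision.capture('side')];pickle.dump(ps,open(tag+'.pkl','wb'))
f=lambda x:cv2.resize(x,(390,585),interpolation=cv2.INTER_CUBIC)
cv2.imwrite(f'pics/{tag}.png',np.hstack([f(ps[0]['pixels'][195:285,300:360]),f(ps[1]['pixels'][205:295,300:360])]))
E
python3 z.py e1
```

```text
11.35 [0.5136 0.1195 0.2348] [ 0.5 -0.4 -5.6] [ 0.01 -0.1   0.04] 0.11
```

View pics/e1.png

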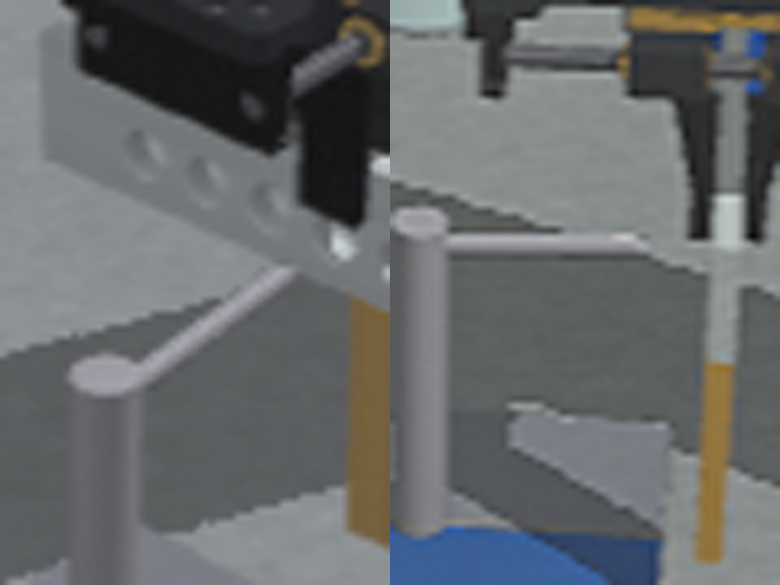

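```bash
python3 - <<'E'
from fit import *
import pickle
ps=pickle.load(open('e1.pkl','rb'));vs=pickle.load(open('m1.pkl','rb'))[0]
Rs,ts=pose(vs);pm=Rs@[-.0175,0,.15]+ts
T=np.array([.5136,.1195,.2348]);th=np.radians(3.85);n=np.array([np.cos(th),np.sin(th),0])
cv=lambda u,o:(np.array(u)+.5)/6.5-.5+o
for off in (.005,.007):
  H=[]
  for u in [(147,153),(207,178),(268,205)]:
    o,d=ray(ps[0],cv(u,[300,195]));X=o+d*(((T+n*off-o)@n)/(d@n));H.append(Rs.T@(X-pm))
  H=np.array(H);step=(H[2]-H[0])/2;step*=.026/np.linalg.norm(step);D=H.mean(0)+2*step
  print(off,H.round(4).tolist(),'d',D.round(4),'pin z there',-D[0]*.0629)
# side: end-face bottom-of-bar corners (left= +x)
for nm,u in [('barbotL',(706,360)),('barbotR',(737,362)),('footL',(697,556))]:
  p=ps[1];o,d=ray(p,cv(u,[300,205]))
  for yy in (.0505,.048):
    P0=T+np.array([-n[1],n[0],0])*yy;m=np.array([-n[1],n[0],0]);X=o+d*(((P0-o)@m)/(d@m));print(nm,yy,(Rs.T@(X-pm)).round(4))
E
```

```text
0.005 [[-0.0618, -0.0781, 0.0003], [-0.0618, -0.0529, 0.0014], [-0.0619, -0.0278, 0.002]] d [-0.0619 -0.001   0.0029] pin z there 0.0038924436054307942
0.007 [[-0.0598, -0.0764, 0.002], [-0.0598, -0.0512, 0.0031], [-0.0599, -0.0262, 0.0036]] d [-0.0599  0.0007  0.0046] pin z there 0.003766763332609159
barbotL 0.0505 [-0.1967  0.0534  0.0005]
barbotL 0.048 [-0.1971  0.0509 -0.0013]
barbotR 0.0505 [-0.2075  0.0533  0.0004]
barbotR 0.048 [-0.2079  0.0508 -0.0014]
footL 0.0505 [-0.2036  0.0533 -0.0878]
footL 0.048 [-0.204   0.0508 -0.0899]
```

```bash
python3 - <<'E'
from fit import *
import pickle
ps=pickle.load(open('e1.pkl','rb'));vs=pickle.load(open('m1.pkl','rb'))[0]
Rs,ts=pose(vs);pm=Rs@[-.0175,0,.15]+ts
T=np.array([.5136,.1195,.2348]);th=np.radians(3.85);n=np.array([np.cos(th),np.sin(th),0])
cv=lambda u,o:(np.array(u)+.5)/6.5-.5+o
for nm,u in [('barbotL',(706-390,360)),('barbotR',(737-390,362)),('footL',(697-390,556)),('footR',(723-390,562))]:
  p=ps[1];o,d=ray(p,cv(u,[300,205]));yy=.0495
  P0=T+np.array([-n[1],n[0],0])*yy;m=np.array([-n[1],n[0],0]);X=o+d*(((P0-o)@m)/(d@m));print(nm,yy,(Rs.T@(X-pm)).round(4))
print('T',Rs.T@(T-pm))
E
```

```text
barbotL 0.0495 [-0.061   0.0525 -0.0097]
barbotR 0.0495 [-0.072   0.0525 -0.0098]
footL 0.0495 [-0.0618  0.0525 -0.0996]
footR 0.0495 [-0.0715  0.0525 -0.1018]
T [-0.06688761  0.00300526  0.0848    ]
```

The hole is on the axis laterally, and 0–3 mm high. I lower it 2 mm and move to just short of the tip.

Emit:
{"name": "play_rows", "arguments": {"series": [{"tx": 0.0085,"ty": 0.0005,"tz": -0.0025,"turn": 0},{"tx": 0.0085,"ty": 0.0005,"tz": 0,"turn": 0},{"tx": 0.0085,"ty": 0.0005,"tz": 0,"turn": 0},{"tx": 0,"ty": 0,"tz": 0,"turn": 0},{"tx": 0,"ty": 0,"tz": 0,"turn": 0}]}}

```text
time_s: 11.95
position: [0.5333, 0.1207, 0.2315]
tcp_rot: [[0.998, 0.068, -0.001], [0.068, -0.998, -0.0], [-0.001, -0.0, -1.0]]
force: [-0.0, 0.3, -5.3]
opening: 0.113
```

```bash
python3 z.py e2; python3 - <<'E'
from h import *
p=vision.capture('wrist');cv2.imwrite('pics/e2w.png',p['pixels'])
E
```

```text
11.95 [0.5333 0.1207 0.2315] [-0.   0.3 -5.3] [-0.   -0.08  0.02] 0.113
```

View pics/e2.png

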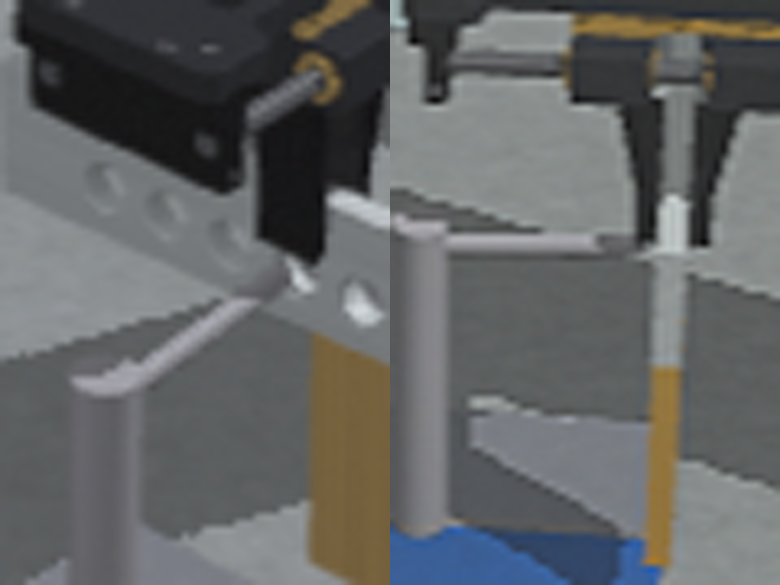

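View pics/e2w.png

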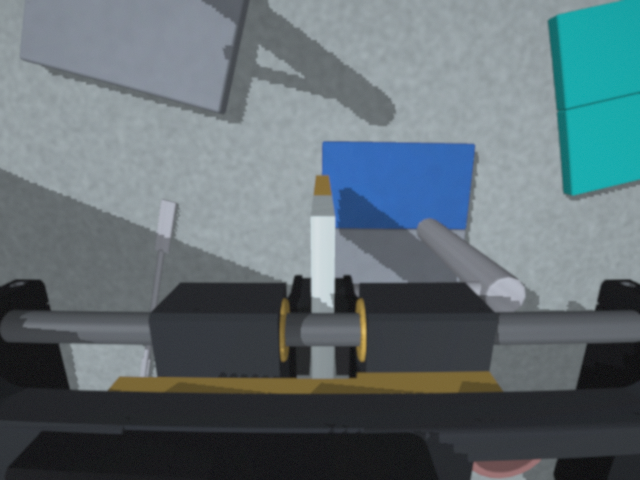

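Hole a/b/c spacing puts hole_d at crop (293,263), and the extended pin line passes (293,267), so they line up. I advance 12 mm and watch the force.

Emit:
{"name": "play_rows", "arguments": {"series": [{"tx": 0.005,"ty": 0.0003,"tz": 0,"turn": 0},{"tx": 0.005,"ty": 0.0003,"tz": 0,"turn": 0},{"tx": 0.005,"ty": 0.0003,"tz": 0,"turn": 0},{"tx": 0,"ty": 0,"tz": 0,"turn": 0},{"tx": 0,"ty": 0,"tz": 0,"turn": 0}]}}

```text
time_s: 12.6
position: [0.5452, 0.1214, 0.2316]
tcp_rot: [[0.998, 0.068, -0.0], [0.068, -0.998, -0.0], [-0.0, -0.0, -1.0]]
force: [0.1, 0.6, -5.6]
opening: 0.112
```

```bash
python3 z.py e3
```

```text
12.6 [0.5452 0.1214 0.2316] [ 0.1  0.6 -5.6] [ 0.01 -0.09 -0.01] 0.112
```

View pics/e3.png

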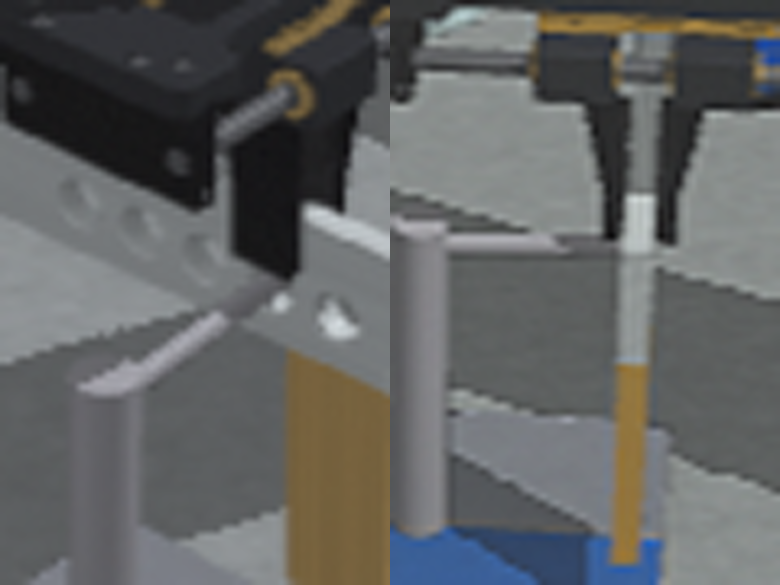

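No contact force, and the tip is entering the hole. I go on to mid-pin, following its slope.

Emit:
{"name": "play_rows", "arguments": {"series": [{"tx": 0.005,"ty": 0.0003,"tz": -0.0003,"turn": 0},{"tx": 0.005,"ty": 0.0003,"tz": -0.0003,"turn": 0},{"tx": 0.005,"ty": 0.0003,"tz": -0.0003,"turn": 0},{"tx": 0,"ty": 0,"tz": 0,"turn": 0}]}}

```text
time_s: 13.1
position: [0.5582, 0.1221, 0.231]
tcp_rot: [[0.998, 0.067, 0.002], [0.067, -0.998, 0.0], [0.002, 0.0, -1.0]]
force: [0.3, 0.5, -5.3]
opening: 0.112
```

Emit:
{"name": "play_rows", "arguments": {"series": [{"tx": 0.005,"ty": 0.0003,"tz": -0.0003,"turn": 0},{"tx": 0.005,"ty": 0.0003,"tz": -0.0003,"turn": 0},{"tx": 0.005,"ty": 0.0003,"tz": -0.0003,"turn": 0},{"tx": 0.005,"ty": 0.0003,"tz": -0.0003,"turn": 0},{"tx": 0,"ty": 0,"tz": 0,"turn": 0},{"tx": 0,"ty": 0,"tz": 0,"turn": 0}]}}

```text
time_s: 13.7
position: [0.5731, 0.1231, 0.2299]
tcp_rot: [[0.998, 0.068, -0.0], [0.068, -0.998, -0.0], [-0.0, -0.0, -1.0]]
force: [-0.1, -0.7, -5.9]
opening: 0.115
```

```bash
python3 z.py e4
```

```text
13.7 [0.5731 0.1231 0.2299] [-0.1 -0.7 -5.9] [-0.01 -0.11  0.02] 0.115
```

View pics/e4.png

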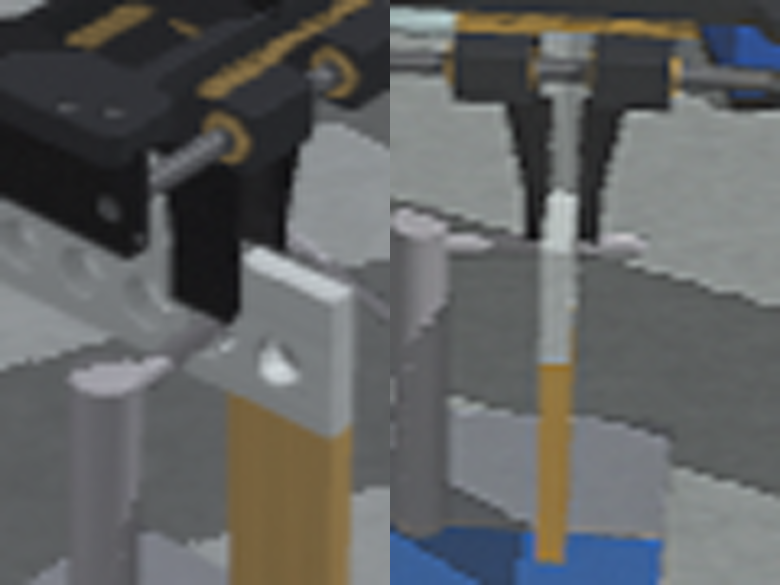

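Side view: the pin tip now shows on the near side of the plate (crop 625,243), so the pin is through the hole, with no contact yet. Lowering gently until the pin bears.

Emit:
{"name": "play_rows", "arguments": {"series": [{"tx": 0.003,"ty": 0.0002,"tz": -0.0012,"turn": 0},{"tx": 0,"ty": 0,"tz": -0.0012,"turn": 0},{"tx": 0,"ty": 0,"tz": 0,"turn": 0},{"tx": 0,"ty": 0,"tz": 0,"turn": 0}]}}

```text
time_s: 14.2
position: [0.5759, 0.1233, 0.2286]
tcp_rot: [[0.998, 0.068, 0.001], [0.068, -0.998, 0.0], [0.001, 0.0, -1.0]]
force: [-0.1, 0.3, -2.3]
opening: 0.108
```

Emit:
{"name": "play_rows", "arguments": {"series": [{"tx": 0,"ty": 0,"tz": -0.0012,"turn": 0},{"tx": 0,"ty": 0,"tz": 0,"turn": 0},{"tx": 0,"ty": 0,"tz": 0,"turn": 0}]}}

```text
time_s: 14.5
position: [0.5759, 0.1233, 0.2283]
tcp_rot: [[0.998, 0.068, 0.002], [0.068, -0.998, 0.0], [0.002, 0.0, -1.0]]
force: [-2.0, 0.2, 4.9]
opening: 0.113
```

Emit:
{"name": "play_rows", "arguments": {"series": [{"tx": 0,"ty": 0,"tz": 0.0006,"turn": 0},{"tx": 0,"ty": 0,"tz": 0,"turn": 0}]}}

```text
time_s: 14.7
position: [0.5759, 0.1233, 0.2283]
tcp_rot: [[0.998, 0.068, 0.001], [0.068, -0.998, 0.0], [0.001, 0.0, -1.0]]
force: [-1.3, 0.3, 4.6]
opening: 0.114
```

```bash
python3 z.py e5
```

```text
14.7 [0.5759 0.1233 0.2283] [-1.3  0.3  4.6] [-0.04  0.15 -0.02] 0.114
```

View pics/e5.png

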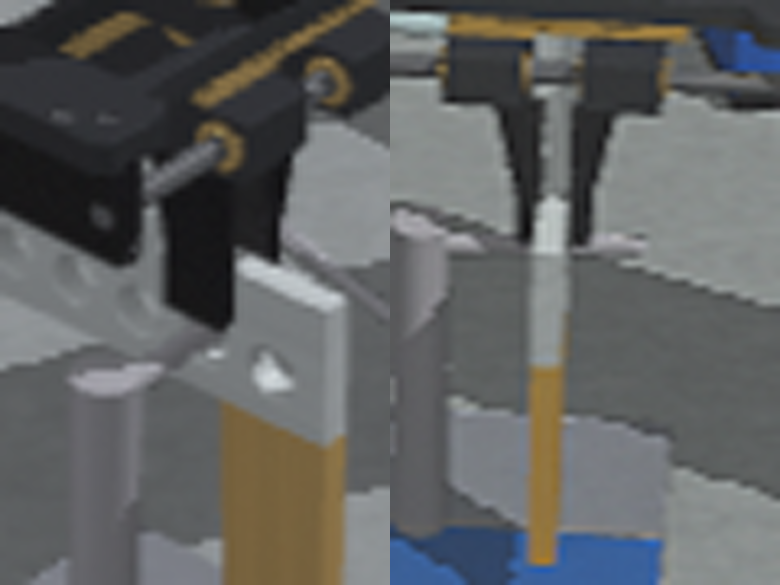

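```bash
python3 - <<'E'
from fit import *
import pickle
ps=pickle.load(open('e5.pkl','rb'));vs=pickle.load(open('m1.pkl','rb'))[0]
Rs,ts=pose(vs);pm=Rs@[-.0175,0,.15]+ts
T=np.array([.5759,.1233,.2283]);th=np.radians(3.85);n=np.array([np.cos(th),np.sin(th),0])
cv=lambda u,o:(np.array(u)+.5)/6.5-.5+o
for off in (.005,.007):
  for nm,u in dict(b=(77,280),c=(140,308),e=(270,370),botR=(341,443),topR=(348,296),tipR=(230,330),tipL=(165,305)).items():
    o,d=ray(ps[0],cv(u,[300,195]));k=off+(.015 if 'tip' in nm else 0);X=o+d*(((T+n*k-o)@n)/(d@n));print(off,nm,(Rs.T@(X-pm)).round(4))
print('T',Rs.T@(T-pm))
p=ps[0];im=overlay(p,STAND[1:],vs,(332,245),25,16);cv2.imwrite('pics/e5z.png',im[:800,:800])
E
```

```text
0.005 b [ 0.0006 -0.0523 -0.0063]
0.005 c [ 0.0006 -0.0265 -0.0051]
0.005 e [ 0.0005  0.0247 -0.0041]
0.005 botR [ 0.0005  0.0523 -0.0174]
0.005 topR [0.0005 0.0522 0.0347]
0.005 tipR [0.0155 0.0212 0.0163]
0.005 tipL [ 0.0155 -0.0038  0.0138]
0.007 b [ 0.0026 -0.0505 -0.0045]
0.007 c [ 0.0026 -0.0248 -0.0033]
0.007 e [ 0.0025  0.0263 -0.0023]
0.007 botR [ 0.0025  0.0538 -0.0156]
0.007 topR [0.0025 0.0537 0.0364]
0.007 tipR [0.0175 0.0228 0.0181]
0.007 tipL [ 0.0175 -0.0021  0.0156]
T [-0.00447265  0.00268538  0.0783    ]
```

View pics/e5z.png

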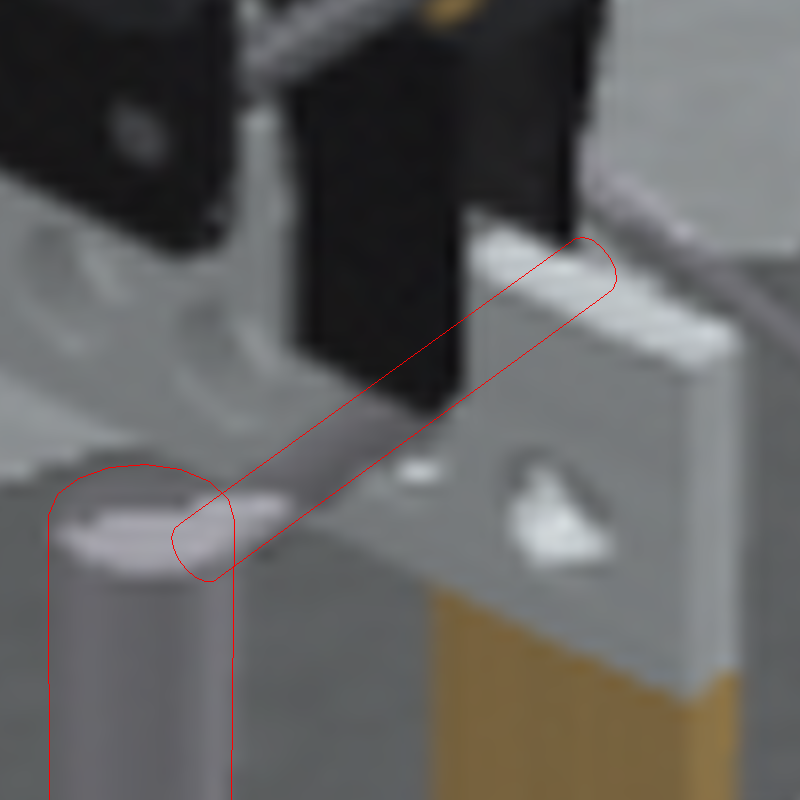

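Hole_d's centre reads 3.5–4.5 mm below the pin axis and within 1 mm sideways, so the hole's upper rim is resting on the pin. I ease the press, then open a little (0.3), keeping the finger short of the column.

Emit:
{"name": "play_rows", "arguments": {"series": [{"tx": 0,"ty": 0,"tz": 0.0005,"turn": 0},{"tx": 0,"ty": 0,"tz": 0,"turn": 0},{"tx": 0,"ty": 0,"tz": 0,"turn": 0}]}}

```text
time_s: 15.1
position: [0.5759, 0.1233, 0.2283]
tcp_rot: [[0.998, 0.068, 0.001], [0.068, -0.998, 0.0], [0.001, 0.0, -1.0]]
force: [-0.9, 0.1, 5.1]
opening: 0.113
```

Emit:
{"name": "play_rows", "arguments": {"series": [{"tx": 0,"ty": 0,"tz": 0,"turn": 0},{"tx": 0,"ty": 0,"tz": 0,"turn": 0},{"tx": 0,"ty": 0,"tz": 0,"turn": 0}], "gripper": 0.27}}

```text
time_s: 15.4
position: [0.5753, 0.1231, 0.2274]
tcp_rot: [[0.998, 0.068, -0.001], [0.068, -0.998, -0.0], [-0.001, 0.0, -1.0]]
force: [-0.1, 0.2, -0.1]
opening: 0.248
```

```bash
python3 z.py e6
```

```text
15.4 [0.5753 0.1231 0.2274] [-0.1  0.2 -0.1] [-0.06 -0.18  0.06] 0.248
```

View pics/e6.png

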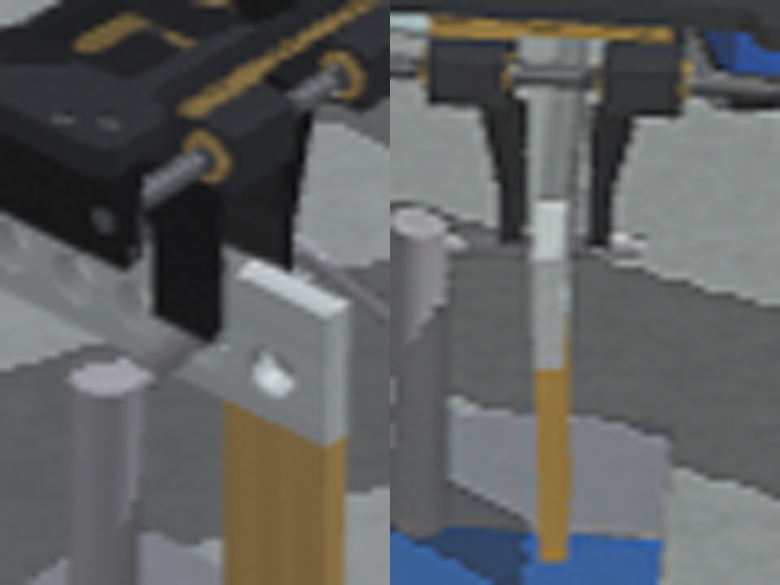

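Released and hanging. The fingers are clear on both sides, so I rise straight up.

Emit:
{"name": "play_rows", "arguments": {"series": [{"tx": 0,"ty": 0,"tz": 0.005,"turn": 0},{"tx": 0,"ty": 0,"tz": 0.008,"turn": 0},{"tx": 0,"ty": 0,"tz": 0.01,"turn": 0},{"tx": 0,"ty": 0,"tz": 0.02,"turn": 0},{"tx": 0,"ty": 0,"tz": 0.03,"turn": 0},{"tx": 0,"ty": 0,"tz": 0.04,"turn": 0},{"tx": 0,"ty": 0,"tz": 0.04,"turn": 0},{"tx": 0,"ty": 0,"tz": 0,"turn": 0}]}}

```text
time_s: 16.3
position: [0.5779, 0.1234, 0.3565]
tcp_rot: [[0.998, 0.068, 0.012], [0.068, -0.998, 0.0], [0.012, 0.0, -1.0]]
force: [0.7, -0.6, 0.7]
opening: 0.269
```

```bash
python3 z.py e7; python3 - <<'E'
from h import *
import pickle
ps=pickle.load(open('e7.pkl','rb'))
cv2.imwrite('pics/e7f.png',np.hstack([cv2.resize(p['pixels'][120:400,170:450],(400,400)) for p in ps]))
E
```

```text
16.3 [0.5779 0.1234 0.3565] [ 0.7 -0.6  0.7] [-0.   -0.06  0.01] 0.269
```

View pics/e7.png

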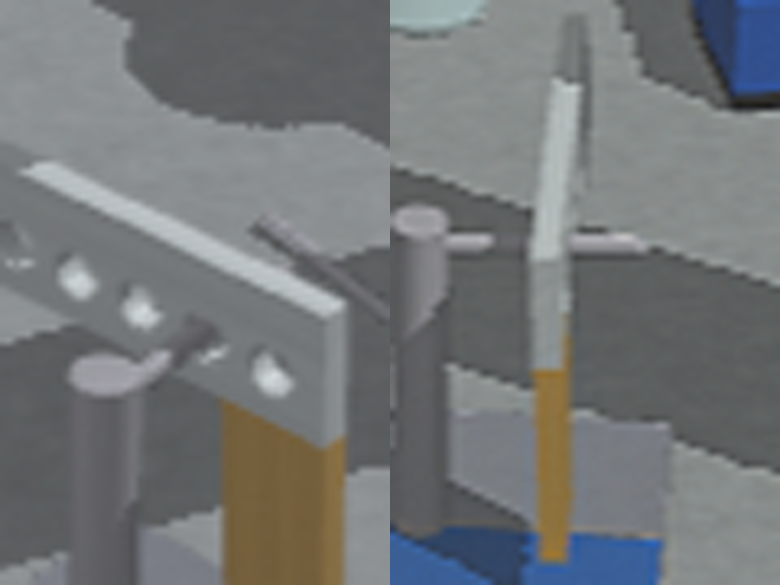

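View pics/e7f.png

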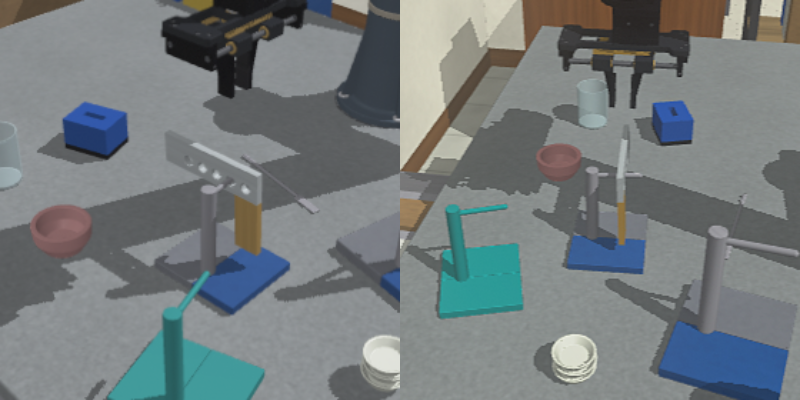

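It hangs by the fourth hole, with the leg over the blue half. I let it settle, then check that it is level and still.

Emit:
{"name": "play_rows", "arguments": {"series": [{"tx": 0,"ty": 0,"tz": 0,"turn": 0},{"tx": 0,"ty": 0,"tz": 0,"turn": 0},{"tx": 0,"ty": 0,"tz": 0,"turn": 0},{"tx": 0,"ty": 0,"tz": 0,"turn": 0},{"tx": 0,"ty": 0,"tz": 0,"turn": 0},{"tx": 0,"ty": 0,"tz": 0,"turn": 0},{"tx": 0,"ty": 0,"tz": 0,"turn": 0},{"tx": 0,"ty": 0,"tz": 0,"turn": 0},{"tx": 0,"ty": 0,"tz": 0,"turn": 0},{"tx": 0,"ty": 0,"tz": 0,"turn": 0}]}}

```text
time_s: 17.4
position: [0.5755, 0.1232, 0.3504]
tcp_rot: [[0.998, 0.068, 0.0], [0.068, -0.998, -0.0], [0.0, 0.0, -1.0]]
force: [0.4, -0.1, -0.2]
opening: 0.27
```

Emit:
{"name": "play_rows", "arguments": {"series": [{"tx": 0,"ty": 0,"tz": 0,"turn": 0},{"tx": 0,"ty": 0,"tz": 0,"turn": 0},{"tx": 0,"ty": 0,"tz": 0,"turn": 0},{"tx": 0,"ty": 0,"tz": 0,"turn": 0},{"tx": 0,"ty": 0,"tz": 0,"turn": 0},{"tx": 0,"ty": 0,"tz": 0,"turn": 0},{"tx": 0,"ty": 0,"tz": 0,"turn": 0},{"tx": 0,"ty": 0,"tz": 0,"turn": 0},{"tx": 0,"ty": 0,"tz": 0,"turn": 0},{"tx": 0,"ty": 0,"tz": 0,"turn": 0}]}}

```text
time_s: 18.4
position: [0.5755, 0.1232, 0.3504]
tcp_rot: [[0.998, 0.068, 0.0], [0.068, -0.998, -0.0], [0.0, 0.0, -1.0]]
force: [-0.9, -0.8, 0.4]
opening: 0.27
```

```bash
python3 z.py e8; python3 - <<'E'
from fit import *
import pickle
a=pickle.load(open('e7.pkl','rb'));vs=pickle.load(open('m1.pkl','rb'))[0]
ps=[vision.capture('scene'),vision.capture('side')]
for p,q in zip(a,ps):
    d=cv2.absdiff(p['pixels'],q['pixels']).max(2)[190:300,280:370];print('diff plate area max/mean',d.max(),d.mean())
Rs,ts=pose(vs);pm=Rs@[-.0175,0,.15]+ts;n=Rs[:,0]
r=nets.masks_of(ps[0],'plate');print([(k['confidence'],(np.array(k['at'])*[640,480]).round()) for k in r])
k=min(r,key=lambda k:np.hypot(*(np.array(k['at'])*[640,480]-[335,235])))
c0=Rs@np.array([-.004,.027,-.112])+pm
vp,f=fit(ps[:1],[k['region']],PLATE,[*c0,vs[3],0,0],[0,1,2,3,5],[.005,.01,.01,.05,.03]);print('plate',vp.round(4),f)
R,t=pose(vp);print('tilt',R[2,1]);print('hole d',(Rs.T@(R@[0,-.027,.108]+t-pm)).round(4),'bar',(Rs.T@(R@[0,-.065,.114]+t-pm)).round(4),'leg stand',(Rs.T@(R@[0,0,.045]+t-ts)).round(4))
o=[overlay(ps[0],PLATE,vp,(330,235),45,8),overlay(ps[1],PLATE,vp,(325,235),45,8)]
cv2.imwrite('pics/e8o.png',np.hstack([cv2.resize(x,(400,400)) for x in o]))
E
```

```text
18.4 [0.5755 0.1232 0.3504] [-0.9 -0.8  0.4] [ 0.02 -0.1   0.  ] 0.27
diff plate area max/mean 71 0.7624242424242424
diff plate area max/mean 109 1.42
[(0.93, array([335., 247.]))]
plate [0.5706 0.147  0.0348 0.0522 0.     0.0448] 0.9048356413841248
tilt 0.04474296277663459
hole d [-0.0086 -0.0052 -0.0085] bar [-0.0092 -0.0434 -0.0042] leg stand [-0.0257  0.0246  0.0797]
```

View pics/e8o.png

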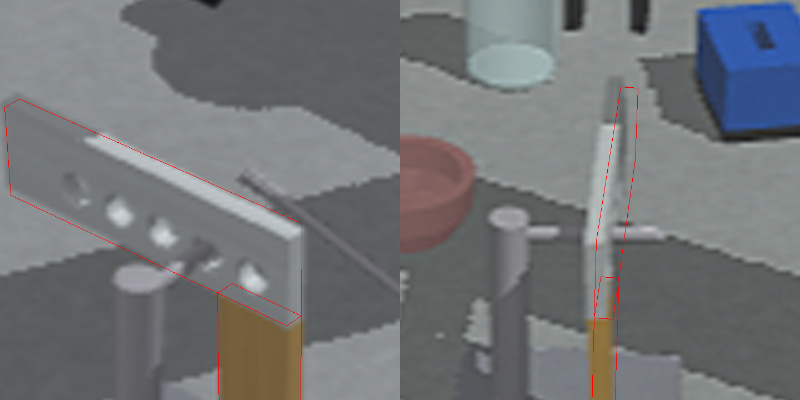

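The tilt is about 0.04 rad, within 0.12. The one-view fit is loose in depth, which explains the side offset. One last stillness check with two pictures a moment apart.

Emit:
{"name": "play_rows", "arguments": {"series": [{"tx": 0,"ty": 0,"tz": 0,"turn": 0},{"tx": 0,"ty": 0,"tz": 0,"turn": 0},{"tx": 0,"ty": 0,"tz": 0,"turn": 0},{"tx": 0,"ty": 0,"tz": 0,"turn": 0}]}}

```text
time_s: 19.05
position: [0.5755, 0.1232, 0.3504]
tcp_rot: [[0.998, 0.068, -0.0], [0.068, -0.998, 0.0], [-0.0, -0.0, -1.0]]
force: [0.9, -0.3, 0.6]
opening: 0.27
```

```bash
python3 - <<'E'
from h import *
import pickle
a=pickle.load(open('e8.pkl','rb'));f=pickle.load(open('m1.pkl','rb'))[3]
ps=[vision.capture('scene'),vision.capture('side')]
for p,q in zip(a,ps):
    d=cv2.absdiff(p['pixels'],q['pixels']).max(2)[190:300,280:370];print('diff plate',d.max(),d.mean())
for nm in ['scorifiers','mortar','beaker','spatula']:
    for p,q in zip(f,ps):
        pass
    r=nets.look_for(ps[0],nm);print(nm,[(np.array(k['at'])*[640,480]).round(1).tolist() for k in r[:1]])
s=bot.read_state();print(s['time_s'],np.round(s['force'],1))
E
```

```text
diff plate 2 0.5996969696969697
diff plate 3 0.9712121212121212
scorifiers [[440.5, 369.4]]
mortar [[214.1, 281.3]]
beaker [[171.0, 231.0]]
spatula [[384.3, 261.0]]
19.35 [ 0.6 -0.1 -0.8]
```

```bash
python3 -c "
from rig import bot
print(bot.hand_in())"
```

```text
the job is handed in; nothing more can be done
None
```

The plate is hanging on the small blue/grey stand's pin by hole_d, with its brass leg over the blue half, and the job is handed in. I gripped it above hole_d, which is close to its centre of mass, and drew it out of the slot. I turned it +165° on the way across, slid hole_d along to about mid-pin, lowered it until the pin took the weight, let go and rose straight up.

**Last checks:**
- **Seating:** just before I let go, hole_d's centre measured about 4 mm below the pin axis and within about 1 mm sideways. Both views show the pin through that hole.
- **Level:** the bar tilts about 0.045 rad; the limit is 0.12.
- **Still and free:** pictures taken about 0.6 s apart differ only by noise. The gripper is about 12 cm above where it let go, with no force beyond noise.
- **Bystanders:** the arm met no unexpected contact. The dishes, mortar and beaker were found within about 3 pixels of where they started.

**Disagreements:**
- **Final pose:** a last fit from one camera put hole_d about 5 mm sideways and 8.5 mm below the pin. It was visibly off in depth in the side view, so I did not rely on it.
- **Spatula:** the network reported it about 18 pixels away from before. I put that down to the hanging plate hiding part of it; it looked unmoved in the wider pictures.

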